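# Check-weigh a set of mould inserts and drop it into its tray

### The arm

A 6-joint arm with a two-finger parallel gripper is mounted at the origin on the work surface. World frame = base frame: x ahead of the robot, y to its left, z up, the work surface at z = 0. Lengths are in m, angles in degrees, forces in N, time in s.
With the tool pointing down it reaches from about 0.3 to 0.85 m from the base axis. Payload 5.4 kg.
Tool frame: the origin (TCP) lies at the very end of the fingers, on their centre line; the grasp point (between the pads) lies env.grip_depth behind it (env.grip_depth is the distance from the TCP to the grasp point, in m); z points along the fingers, y is the line along which they close (so a half turn about z gives the same grasp; the last joint's range is limited). The gripper opens to 85 mm and grips with 20 to 120 N. Pads are 22 mm wide; open, the fingers measure 114 mm over their backs; the gripper's body (76 mm by 85 mm) begins 54 mm behind the grasp point. The pads swing forward as they close: fully open they stand 13 mm farther back than shut.
Start: joints at [-85.09, 9.076, 91.501, -0, 79.423, -12.038], TCP at [0.168, -0.55, 0.231] pointing down, gripper open.
Joint ranges: [-166.64, 166.64], [-54.1, 131.32], [10.49, 154.53], [-73.88, 253.88], [9.74, 151.15], [-171.62, 171.62]. Speed limits (degrees/s): [147.25, 147.25, 180, 180, 180, 180].

### API

Orientations are given as a 3x3 rotation matrix whose columns are the frame's x, y, z axes.
In Python, from bench import env gives the robot as it stands. The module is installed in compiled form; this text tells all that it offers.
- The arm moves only by the tool drive_tool, never from a script. Its argument "increments" is a list that holds one entry, the list of rows, each a list of 7 numbers: the shift along the world's x, y, z in m, then the turn, a rotation vector about the world's x, y, z in rad, then the opening, from 0 (shut) to 1 (fully open). In form: [[[dx, dy, dz, wx, wy, wz, hand], ...]]. A call has 1 to 12 rows; each row shifts and turns the commanded pose from where the row before left it; what a row does not reach is not made up. A row lasts 1/8 s, in which the tool goes at most 62.5 mm and 10.7 degrees, less where a joint would pass 70% of its speed; a pose out of reach is approached as far as the arm can. A call is refused whole if a number of a shift passes 0.0625 or a number of a turn 0.188, either way. A call with a gripper value outside its range is refused whole. The fingers move at their own pace and stop on an object; "force" is the grip in N (left out, the last holds). Time passes only in rows, so rows that do not move let the fingers close. It gives the time, the measured TCP pose, the force, the opening and the grip force at its end, in the units of the state.
- env.state(): the state, without advancing time (a new reading comes with each control period).
- env.read_camera(name): name is "scene" or "top" or "wrist"; returns the picture (400x640x3 uint8, red, green, blue); there is no depth.
- env.camera_info(name): a dict with "fovy" (degrees; the focal length in pixels is half the picture's height over the tangent of half this angle, whatever the lens; pixels are square), "cx", "cy" (the principal point, pixels), "dist_coeffs" ([k1, k2, p1, p2, k3] as OpenCV has them; the pictures are not rectified), "R" (3x3) and "t" (3): a world point X has camera coordinates R X + t. Camera axes: x right, y down, z forward; pixel columns grow to the right and rows downward; lengths in m; the calibration is good to about 2 mm. A picture is of the moment at which its call begins: read the wrist's pose just before it. camera_info takes no time and is no camera call; for the wrist camera it gives the pose at the moment of the call.
- env.sign_off(): hands the job in; it is judged then, once.
The state is a dict: "time": time; "joints": joint angles; "qvel": joint speeds; "effort": joint torques, N m; "tool_pos": TCP position; "orientation": TCP orientation; "ft_force": force on the tool from outside, world axes, zero at the start; "wrist_torque": the same for the moment, N m; "width": opening from 0.0 (shut) to 1.0 (fully open); "finger_force": force on a finger pad.
Only numpy, scipy, OpenCV 4.12 (cv2) and the standard library are available. Lean on these libraries where they do the work, as an engineer would, in place of code of your own. Each camera call takes 0.05 s, during which the arm holds its last target. There are 200 camera calls.

### The job

Make up the set of mould inserts in the weigh hopper: slide the empty blue tray under it, pour in the inserts from the cup and add the ones lying on the green mat, and once all are in, press the red latch lever so that the floor drops the whole set into the tray. Then push the crank to shut the floor until it is latched, and leave the full tray inside the yellow taped bay with every insert in it and the cup standing upright on its rubber pad. Do not shift the tub, the jar or the bottle standing about.

Things in the scene. Friction and masses are not known exactly. Their poses are not given: they have to be found in the camera images.
- hopper: weigh hopper: open-topped steel sheet box held in front of a fixed column stand. Origin: on the bench under the box's middle; x = front (latch side) to back (column), y = left seen from the robot. Inside 110 (x) x 120 (y) mm, walls 4, shut floor at z = 165, rim at z = 225 mm; under the shut floor nothing is lower than z = 120. Stand: x over 125 mm; read-out box at x 135 to 165, y -210 to -90, z 168 to 228 mm
- hopper_mouth (a point): centre of the hopper's open mouth, at rim height. A dropped load lands between hopper x = -120 and +30 mm, mostly in front of the middle: the tray stands best with its middle at hopper x = -40 mm, y = 0
- floor (a joint): drop floor, hinged along the bottom of the hopper's back wall; 0 = shut, resting on the catch; 0.9 rad = hanging open, its front edge then 45 mm above the bench, 30 mm in front of the hopper's middle; -0.025 = upper stop. It falls open by itself when the catch lets go and must be shut with the crank
- latch (a joint): spring catch with a red thumb lever on the hopper's front; 0 = home, 0.35 rad = pressed fully down. Lets the floor go at about 0.15 rad (7 mm of pad travel); 2 to 4 N at the pad; springs back by itself. When the floor is pushed up to its upper stop the catch snaps in under it by itself and then holds it at 0
- latch_pad (a point): middle of the top face of the red thumb pad (30 x 36 mm, 212 mm above the bench, 133 mm in front of the hopper's middle); press it straight down, full travel 16 mm
- crank_grip (a point): middle of the crank's black round handle (16 mm thick, 48 mm long along hopper y) at the hopper's left (+y) side, 70 mm from the hinge line (hopper x = +59, z = 163 mm); the crank turns with the floor. Shut: handle at hopper x = +80, z = 230 mm. Open: it leans forward to x = +19, z = 221 mm. Push it away from the robot (hopper +x) to shut: about 4 N, rising to 10 N just before the catch snaps; go on to the stop
- tray: loose blue plastic tray, 200 (x) x 270 (y) x 40 mm high, walls and bottom 5 mm, about 0.35 kg; origin: middle of its underside. At the middle of each end (y = -140 and +140 mm) stands a blue tab, 50 mm wide (x), 10 mm thick (y), top at z = 75 mm, to pinch from above across y (above the 40 mm wall) and slide the tray over the bench
- bay: bay for the full tray: yellow tape outline flat on the bench, inside 236 (x) x 336 (y) mm; origin: its middle. It lies on the other side of the hopper from where the tray starts
- cup: loose flared steel cup, 84 mm wide at the foot, 124 mm at the rim, 50 mm high, wall 3 mm, 0.2 kg, holding the short inserts; origin: middle of its underside, z up. Its upright black handle (26 mm wide along x, 10 mm thick along y) stands at y = +68.5 mm just outside the rim, up to z = 113 mm; pinch it from above across y. The inserts slide out at 100 to 115 degrees of tip
- cup_handle (a point): grip point of the cup's handle: on its mid-plane, 90 mm above the cup's underside
- pad: the cup's place: flat dark rubber square 120 x 120 mm on the bench; origin: its middle
- short0: short aluminium insert, 20 x 20 x 17 mm block with a round 16 mm spigot 9 mm long (26 mm in all along its z), 23 g, starts in the cup; origin: its middle. May be absent
- short1: short aluminium insert, 20 x 20 x 17 mm block with a round 16 mm spigot 9 mm long (26 mm in all along its z), 23 g, starts in the cup; origin: its middle. May be absent
- short2: short aluminium insert, 20 x 20 x 17 mm block with a round 16 mm spigot 9 mm long (26 mm in all along its z), 23 g, starts in the cup; origin: its middle. May be absent
- short3: short aluminium insert, 20 x 20 x 17 mm block with a round 16 mm spigot 9 mm long (26 mm in all along its z), 23 g, starts in the cup; origin: its middle. May be absent
- short4: short aluminium insert, 20 x 20 x 17 mm block with a round 16 mm spigot 9 mm long (26 mm in all along its z), 23 g, starts in the cup; origin: its middle. May be absent
- short5: short aluminium insert, 20 x 20 x 17 mm block with a round 16 mm spigot 9 mm long (26 mm in all along its z), 23 g, starts in the cup; origin: its middle. May be absent
- short6: short aluminium insert, 20 x 20 x 17 mm block with a round 16 mm spigot 9 mm long (26 mm in all along its z), 23 g, starts in the cup; origin: its middle. May be absent
- long0: long aluminium insert, 22 x 22 mm square, 48 mm long, with a round 18 mm spigot 12 mm long at its +x end and a dark band near the other (60 mm in all along its x), 70 g, starts lying on the flat green mat on the bench; origin: middle of its length (x), 11 mm below its axis on the side that lies down at first. May be absent
- long1: long aluminium insert, 22 x 22 mm square, 48 mm long, with a round 18 mm spigot 12 mm long at its +x end and a dark band near the other (60 mm in all along its x), 70 g, starts lying on the flat green mat on the bench; origin: middle of its length (x), 11 mm below its axis on the side that lies down at first. May be absent
- long2: long aluminium insert, 22 x 22 mm square, 48 mm long, with a round 18 mm spigot 12 mm long at its +x end and a dark band near the other (60 mm in all along its x), 70 g, starts lying on the flat green mat on the bench; origin: middle of its length (x), 11 mm below its axis on the side that lies down at first. May be absent
- tub: bystander: white plastic tub 52 mm wide, 36 mm high
- paste: bystander: amber jar with a black cap, 44 mm wide, 40 mm high
- oil: bystander: white bottle with a red cap, 60 mm wide, 150 mm high
Not all that is in view belongs to the job. Leave any brown, orange or purple look-alike of the long2 alone.

How it is judged (in metres and radians):
On the way, in this order (a step that is already met when the one before it is completed fails the run):
1. the cup is tipped over the hopper (angle between cup's own z axis and vertical above 1 rad and horizontal distance between cup and hopper below 0.16 m), for 0.1 s.
2. all inserts lie in the shut hopper, with the tray under it (x of short0 in the frame of hopper between -0.062 and 0.062 m and y of short0 in the frame of hopper between -0.066 and 0.066 m and z of short0 in the frame of hopper between 0.15 and 0.24 m and x of short1 in the frame of hopper between -0.062 and 0.062 m and y of short1 in the frame of hopper between -0.066 and 0.066 m and z of short1 in the frame of hopper between 0.15 and 0.24 m and x of short2 in the frame of hopper between -0.062 and 0.062 m and y of short2 in the frame of hopper between -0.066 and 0.066 m and z of short2 in the frame of hopper between 0.15 and 0.24 m and x of short3 in the frame of hopper between -0.062 and 0.062 m and y of short3 in the frame of hopper between -0.066 and 0.066 m and z of short3 in the frame of hopper between 0.15 and 0.24 m and x of short4 in the frame of hopper between -0.062 and 0.062 m and y of short4 in the frame of hopper between -0.066 and 0.066 m and z of short4 in the frame of hopper between 0.15 and 0.24 m and x of short5 in the frame of hopper between -0.062 and 0.062 m and y of short5 in the frame of hopper between -0.066 and 0.066 m and z of short5 in the frame of hopper between 0.15 and 0.24 m and x of short6 in the frame of hopper between -0.062 and 0.062 m and y of short6 in the frame of hopper between -0.066 and 0.066 m and z of short6 in the frame of hopper between 0.15 and 0.24 m and x of long0 in the frame of hopper between -0.062 and 0.062 m and y of long0 in the frame of hopper between -0.066 and 0.066 m and z of long0 in the frame of hopper between 0.15 and 0.24 m and x of long1 in the frame of hopper between -0.062 and 0.062 m and y of long1 in the frame of hopper between -0.066 and 0.066 m and z of long1 in the frame of hopper between 0.15 and 0.24 m and x of long2 in the frame of hopper between -0.062 and 0.062 m and y of long2 in the frame of hopper between -0.066 and 0.066 m and z of long2 in the frame of hopper between 0.15 and 0.24 m and value of joint floor below 0.04 rad and value of joint latch below 0.08 rad and x of tray in the frame of hopper between -0.085 and 0.02 m and y of tray in the frame of hopper between -0.05 and 0.05 m), for 0.3 s.
3. the floor has dropped open (value of joint floor above 0.5 rad), for 0.1 s.
At the end, for the whole second after the job is handed in: every insert lies in the tray; the tray lies flat within 35 mm (each way) and 0.22 rad of the bay's middle and sides; the floor is shut (under 0.04 rad), the catch home (under 0.08 rad); the cup stands upright within 40 mm of the pad's middle; all at rest (x of short0 in the frame of tray between -0.1 and 0.1 m and y of short0 in the frame of tray between -0.135 and 0.135 m and z of short0 in the frame of tray between -0.005 and 0.085 m and x of short1 in the frame of tray between -0.1 and 0.1 m and y of short1 in the frame of tray between -0.135 and 0.135 m and z of short1 in the frame of tray between -0.005 and 0.085 m and x of short2 in the frame of tray between -0.1 and 0.1 m and y of short2 in the frame of tray between -0.135 and 0.135 m and z of short2 in the frame of tray between -0.005 and 0.085 m and x of short3 in the frame of tray between -0.1 and 0.1 m and y of short3 in the frame of tray between -0.135 and 0.135 m and z of short3 in the frame of tray between -0.005 and 0.085 m and x of short4 in the frame of tray between -0.1 and 0.1 m and y of short4 in the frame of tray between -0.135 and 0.135 m and z of short4 in the frame of tray between -0.005 and 0.085 m and x of short5 in the frame of tray between -0.1 and 0.1 m and y of short5 in the frame of tray between -0.135 and 0.135 m and z of short5 in the frame of tray between -0.005 and 0.085 m and x of short6 in the frame of tray between -0.1 and 0.1 m and y of short6 in the frame of tray between -0.135 and 0.135 m and z of short6 in the frame of tray between -0.005 and 0.085 m and x of long0 in the frame of tray between -0.1 and 0.1 m and y of long0 in the frame of tray between -0.135 and 0.135 m and z of long0 in the frame of tray between -0.005 and 0.085 m and x of long1 in the frame of tray between -0.1 and 0.1 m and y of long1 in the frame of tray between -0.135 and 0.135 m and z of long1 in the frame of tray between -0.005 and 0.085 m and x of long2 in the frame of tray between -0.1 and 0.1 m and y of long2 in the frame of tray between -0.135 and 0.135 m and z of long2 in the frame of tray between -0.005 and 0.085 m and value of joint floor below 0.04 rad and value of joint latch below 0.08 rad and x of tray in the frame of bay between -0.035 and 0.035 m and y of tray in the frame of bay between -0.035 and 0.035 m and angle between the x axis of tray and the x axis of bay, either way round below 0.22 rad and angle between tray's own z axis and vertical below 0.06 rad and linear speed of each of tray, cup below 0.01 m/s and horizontal distance between cup and pad below 0.04 m and angle between cup's own z axis and vertical below 0.08 rad and height (world z) of cup below 0.01 m); the robot touches nothing.
It fails at once if the white tub is shifted more than 40 mm (distance of tub from where it was at the start of the episode above 0.04 m).
It fails at once if the amber jar is shifted more than 40 mm (distance of paste from where it was at the start of the episode above 0.04 m).
It fails at once if the white bottle is shifted more than 40 mm (distance of oil from where it was at the start of the episode above 0.04 m).
Of short0, short1, short2, short3, short4, short5, short6 only 5 to 7 are there at a start; the rules pass over those that are not, and their reading is None.
Of long0, long1, long2 only 2 to 3 are there at a start; the rules pass over those that are not, and their reading is None.
At some moment in a run one of tray, long0, long1, long2 may be knocked a few centimetres aside while the robot is not near it.
It also fails if it takes over 210 s, if anything falls off the work surface, if the arm or the gripper's body presses on something with over 40 N, if the wrist force passes 120 N, or if a joint passes its speed limit or range.

## Working session

There is one attempt and no reset: what is moved stays moved. The work goes in short steps, Python scripts to look and compute and a tool call to move; the robot and the scene stay as the last step left them, time stands still between calls to the robot, and variables do not carry over. Pictures are saved under pics/ and viewed, at most 14 in all, crops included, and the job is handed in when it is done.

Besides the shell and the picture viewer there is one more tool, called as name(argument=value, ...) on one line, values as JSON. drive_tool: Moves the arm, as the interface text tells. Its arguments: {"type":"object","properties":{"increments":{"type":"array","items":{"type":"array","items":{"type":"array","items":{"type":"number"}}}},"force":{"type":"number"}},"required":["increments"]}

```bash
mkdir -p pics; cat > h.py <<'E'
from bench import env
import numpy as np, cv2
def cam(n):
    i=env.camera_info(n); im=env.read_camera(n)
    f=200/np.tan(np.radians(i["fovy"])/2)
    K=np.array([[f,0,i["cx"]],[0,f,i["cy"]],[0,0,1]])
    return im,(K,np.array(i["dist_coeffs"],float),np.array(i["R"]),np.array(i["t"]))
def ray(c,uv,z):
    K,d,R,t=c
    p=cv2.undistortPoints(np.array(uv,float).reshape(-1,1,2),K,d)[:,0]
    D=np.c_[p,np.ones(len(p))]@R; C=-R.T@t
    return C+D*((z-C[2])/D[:,2])[:,None]
def proj(c,P):
    K,d,R,t=c
    return cv2.projectPoints(np.array(P,float).reshape(-1,3),cv2.Rodrigues(R)[0],t,K,d)[0][:,0]
def save(n,im,crop=None,s=1):
    if crop: im=im[crop[1]:crop[3],crop[0]:crop[2]]
    cv2.imwrite("pics/"+n+".png",cv2.resize(im[:,:,::-1],None,fx=s,fy=s,interpolation=cv2.INTER_CUBIC))
E
python3 - <<'E'
from h import *
s=env.state();print({k:np.round(v,3).tolist() for k,v in s.items()},env.grip_depth)
for n in("top","scene"):
    im,c=cam(n);save(n+"0",im,s=1.25);np.save(n+"0.npy",im)
    print(n,-c[2].T@c[3],c[0][0,0])
E
```

```text
{'time': 0.0, 'joints': [-85.09, 9.114, 91.573, -0.001, 79.422, -12.037], 'qvel': [0.016, -0.132, 0.027, 0.036, -0.038, -0.064], 'effort': [-0.002, -39.6, -33.144, -0.0, 0.008, 0.0], 'tool_pos': [0.168, -0.549, 0.23], 'orientation': [[0.957, 0.291, -0.0], [0.291, -0.957, 0.002], [0.0, -0.002, -1.0]], 'ft_force': [0.003, 0.592, 0.668], 'wrist_torque': [0.009, 0.022, -0.043], 'finger_force': 0.0, 'width': 0.998} 0.0187
top [0.24552803 0.13671331 1.53924707] 513.1303967081491
scene [1.16613771 0.98950214 1.07569059] 510.78687354403024
```

View pics/top0.png

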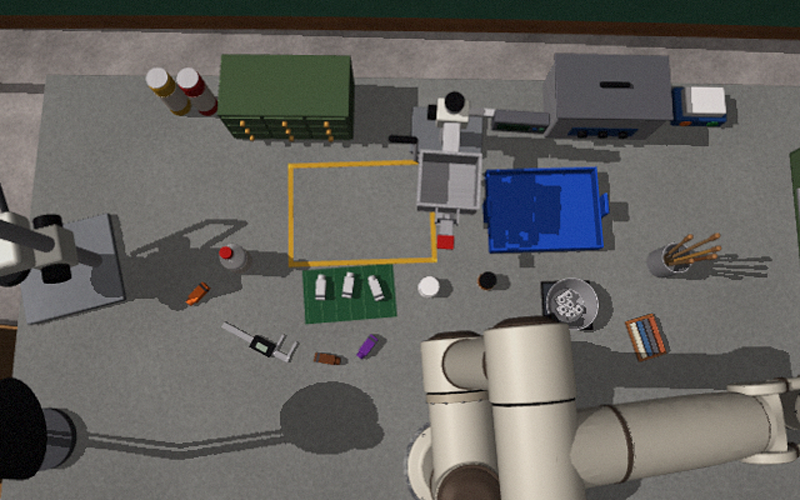

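View pics/scene0.png

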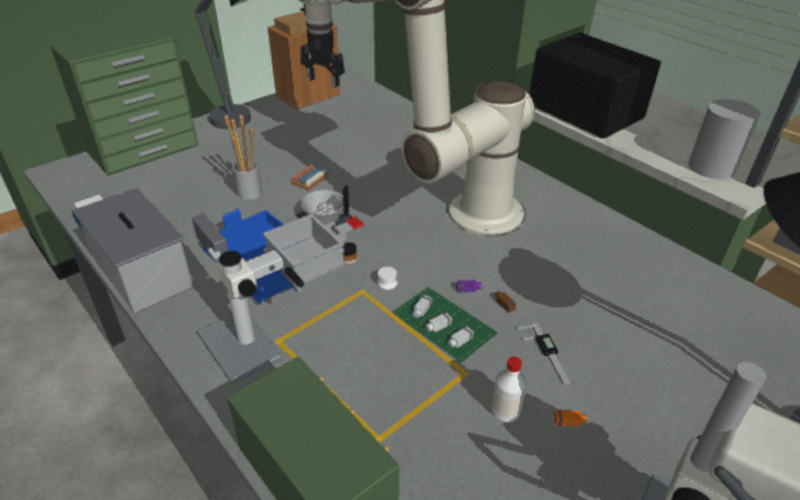

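```bash
cat >> h.py <<'E'
def hsv(im,lo,hi,box=None,amin=8):
    m=cv2.inRange(cv2.cvtColor(im,cv2.COLOR_RGB2HSV),np.array(lo),np.array(hi))
    if box:
        k=np.zeros_like(m);k[box[1]:box[3],box[0]:box[2]]=1;m*=k
    return m,[q for q in sorted(cv2.findContours(m,cv2.RETR_EXTERNAL,cv2.CHAIN_APPROX_NONE)[0],key=cv2.contourArea,reverse=True) if cv2.contourArea(q)>=amin]
def rect(c,q,z):
    P=ray(c,q.reshape(-1,2),z)[:,:2]
    return cv2.minAreaRect((P*1000).astype(np.float32))
E
python3 - <<'E'
from h import *
im,c=cam("top")
np.set_printoptions(precision=4,suppress=True)
m,q=hsv(im,(108,120,40),(125,255,255))
for k in q[:4]: print("blue",cv2.contourArea(k),cv2.boundingRect(k),rect(c,k,.04))
m,q=hsv(im,(0,150,120),(8,255,255))
for k in q[:5]: print("red",cv2.boundingRect(k),rect(c,k,.212))
m,q=hsv(im,(18,120,100),(28,255,255),(215,120,360,220))
P=np.vstack([k.reshape(-1,2) for k in q if cv2.contourArea(k)>20]);print("bay",rect(c,P,0))
m,q=hsv(im,(0,0,140),(180,60,255),(243,210,318,260))
for k in q[:4]: print("long",cv2.contourArea(k),cv2.boundingRect(k),rect(c,k,.022))
a=im[200:280,420:500];save("cup0",a,s=5)
b=im[110:210,320:500];b2=im[205:265,235:330]
save("hop0",b,s=4);save("long0",b2,s=6)
E
```

```text
blue 6043.0 (386, 133, 102, 70) ((603.925048828125, -220.2982635498047), (206.6900177001953, 305.2327575683594), 2.535306930541992)
blue 168.5 (539, 70, 42, 28) ((877.1179809570312, -616.8296508789062), (126.83616638183594, 88.60677337646484), 89.49110412597656)
red (350, 188, 13, 11) ((488.830322265625, 35.70443344116211), (26.749544143676758, 31.83762550354004), 0.769756555557251)
red (175, 197, 10, 10) ((460.60736083984375, 497.88092041015625), (22.976749420166016, 23.755760192871094), 46.80879211425781)
red (519, 254, 13, 28) ((299.621337890625, -404.0152893066406), (72.9828872680664, 9.176843643188477), 17.785505294799805)
bay ((598.4755859375, 226.21826171875), (261.6094665527344, 360.7677001953125), 2.6431326866149902)
long 89.5 (295, 221, 11, 16) ((416.0436706542969, 189.79415893554688), (47.27120590209961, 22.50244140625), 19.461612701416016)
long 85.0 (274, 218, 9, 16) ((422.1502685546875, 251.48770141601562), (21.525238037109375, 46.908599853515625), 82.1075210571289)
long 80.0 (253, 220, 7, 16) ((415.48907470703125, 318.3456726074219), (44.98945999145508, 17.830060958862305), 1.8305562734603882)
```

View pics/cup0.png

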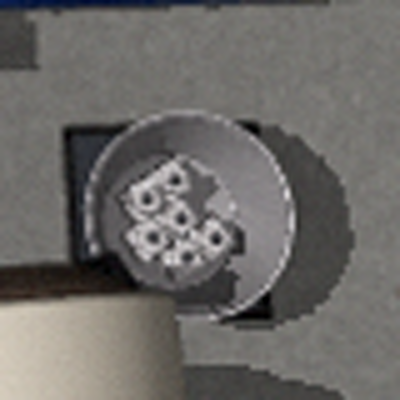

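View pics/hop0.png

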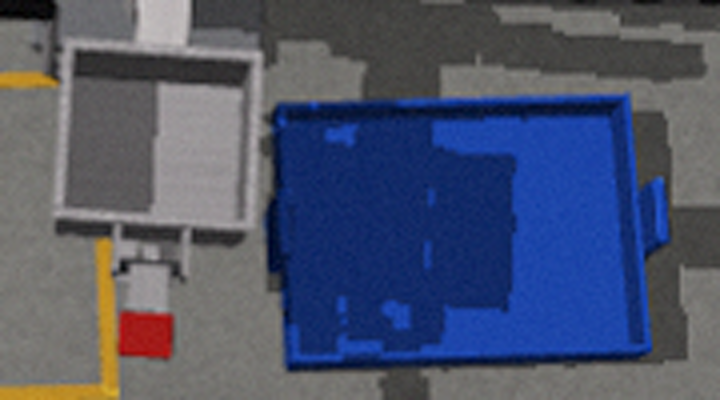

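```bash
python3 - <<'E'
from h import *
import sys
np.set_printoptions(precision=4,suppress=True)
im=np.load("top0.npy");c=cam("top")[1]
T=ray(c,[(389,136),(477.5,134),(482.5,199),(392,202)],.04)[:,:2]
H=ray(c,[(337,120),(385.5,122),(381,168),(334,165)],.225)[:,:2]
for n,P in(("tray",T),("hop",H)):
    print(n,P.mean(0),[np.linalg.norm(P[i]-P[i-1]) for i in range(4)]);d=P[0]+P[1]-P[2]-P[3];e=P[0]+P[3]-P[1]-P[2];print(np.degrees(np.arctan2(d[1],d[0])),np.degrees(np.arctan2(-e[0],e[1])))
# cup rim
print("cup rim",ray(c,[(420+92/5+.0,200+215/5),(420+193/5,200+215/5),(420+295/5,243),(420+193/5,222),(420+193/5,264)],.05)[:,:2])
print("handle",ray(c,[(442,252)],.113))
print("pad",ray(c,[(433,225),(474,264.5),(471.5,224)],0))
E
python3 - <<'E'
from h import *
im=np.load("scene0.npy");save("sc_cup",im[130:260,150:350],s=4)
E
```

```text
tray [ 0.602  -0.2166] [np.float64(0.20310345415454212), np.float64(0.27150996606853794), np.float64(0.20136711116962358), np.float64(0.27162224395913964)]
1.8892759391586829 2.488623669983556
hop [0.6198 0.0277] [np.float64(0.12378391353384556), np.float64(0.1298728905397074), np.float64(0.12707839359962636), np.float64(0.12390366015202105)]
-4.640415731568643 -2.2126884653970635
cup rim [[ 0.3736 -0.2172]
 [ 0.3743 -0.2765]
 [ 0.3749 -0.3367]
 [ 0.436  -0.2785]
 [ 0.3133 -0.2746]]
handle [[ 0.3433 -0.2117  0.113 ]]
pad [[ 0.4323 -0.214   0.    ]
 [ 0.3146 -0.3349  0.    ]
 [ 0.4368 -0.3318  0.    ]]
```

View pics/sc_cup.png

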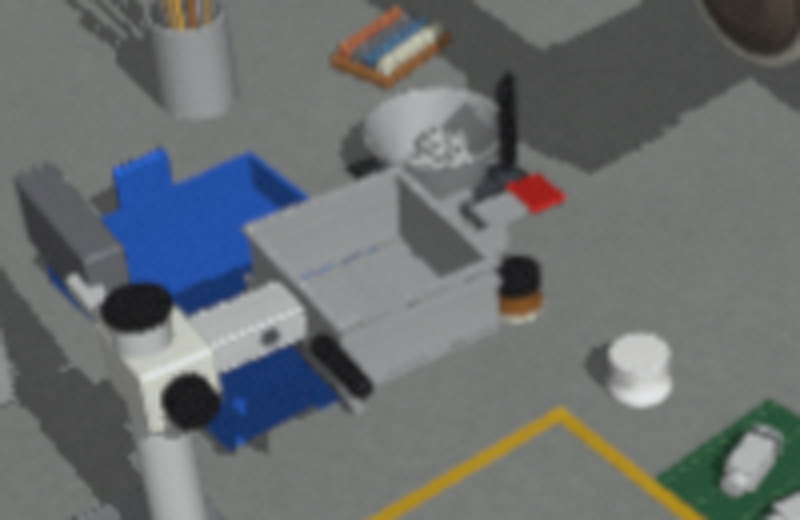

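drive_tool(increments=[[[0.04,0.0175,-0.006,0,0,-0.024,0.5],[0.04,0.0175,-0.006,0,0,-0.024,0.5],[0.04,0.0175,-0.006,0,0,-0.024,0.5],[0.04,0.0175,-0.006,0,0,-0.024,0.5],[0.04,0.0175,-0.006,0,0,-0.024,0.5],[0.04,0.0175,-0.006,0,0,-0.024,0.5],[0.04,0.0175,-0.006,0,0,-0.024,0.5],[0.04,0.0175,-0.006,0,0,-0.024,0.5],[0.04,0.0175,-0.006,0,0,-0.024,0.5],[0.04,0.0175,-0.006,0,0,-0.024,0.5],[0.04,0.0175,-0.006,0,0,-0.024,0.5],[0,0,0,0,0,0,0.5]]], force=60)

```text
time: 1.7
tool_pos: [0.6093, -0.3551, 0.1637]
orientation: [[0.999, 0.035, -0.001], [0.035, -0.999, 0.002], [-0.001, -0.002, -1.0]]
ft_force: [0.3, -1.2, 0.4]
width: 0.5
finger_force: 0.0
```

```bash
python3 - <<'E'
from h import *
np.set_printoptions(precision=4,suppress=True)
s=env.state();print(s["time"],s["tool_pos"],s["orientation"],s["joints"],s["width"])
im,c=cam("top")
np.save("top1.npy",im)
im2,c2=cam("wrist");save("w1",im2,s=1)
m,q=hsv(im,(108,120,40),(125,255,255));print(cv2.boundingRect(q[0]))
# cup handle top in scene & pixel check in top now the arm moved
S=cam("scene")[1];print("handle",ray(S,[(276.7,149.5)],.113))
save("cup1",im[200:280,420:500],s=5)
E
```

```text
1.7 [ 0.6093 -0.3551  0.1637] [[ 0.9994  0.0355 -0.001 ]
 [ 0.0355 -0.9994  0.0016]
 [-0.0009 -0.0016 -1.    ]] [-40.038   31.0863  71.4435   0.0353  77.5725  47.9203] 0.5002082212579582
(386, 133, 95, 70)
handle [[ 0.3342 -0.2142  0.113 ]]
```

View pics/w1.png

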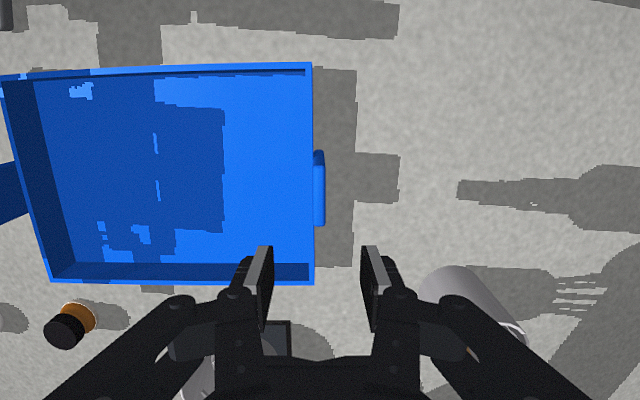

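View pics/cup1.png

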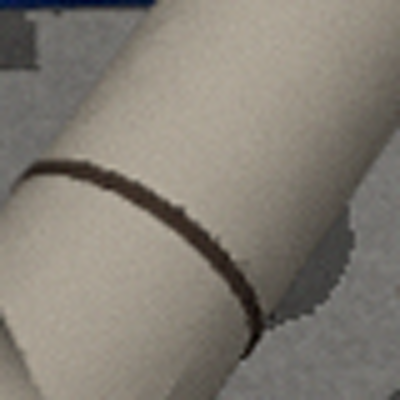

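```bash
python3 - <<'E'
from h import *
np.set_printoptions(precision=4,suppress=True)
im,c=cam("wrist")
print(ray(c,[(319,153),(319,224)],.075)); print(ray(c,[(0,76),(312,63),(314,284),(50,284)],.04))
E
```

```text
[[ 0.6447 -0.358   0.075 ]
 [ 0.5888 -0.3599  0.075 ]]
[[ 0.6991 -0.0852  0.04  ]
 [ 0.7094 -0.3506  0.04  ]
 [ 0.5115 -0.3579  0.04  ]
 [ 0.4975 -0.0875  0.04  ]]
```

drive_tool(increments=[[[0.002,-0.004,-0.03,0,0,0,0.5],[0,0,-0.03,0,0,0,0.5],[0,0,-0.03,0,0,0,0.5],[0,0,-0.025,0,0,0,0.5],[0,0,0,0,0,0,0.5],[0,0,0,0,0,0,0],[0,0,0,0,0,0,0],[0,0,0,0,0,0,0],[0,0,0,0,0,0,0],[0,0,0,0,0,0,0]]], force=60)

```text
time: 3.15
tool_pos: [0.6104, -0.3622, 0.0527]
orientation: [[0.999, 0.033, 0.002], [0.033, -0.999, -0.002], [0.002, 0.002, -1.0]]
ft_force: [-1.5, 2.5, 6.9]
width: 0.104
finger_force: 61.6
```

drive_tool(increments=[[[-0.001,0.01,0,0,0,0,0],[-0.002,0.02,0,0,0,0,0],[-0.002,0.022,0,0,0,0,0],[-0.002,0.022,0,0,0,0,0],[-0.002,0.022,0,0,0,0,0],[-0.002,0.022,0,0,0,0,0],[-0.002,0.022,0,0,0,0,0],[-0.002,0.022,0,0,0,0,0],[-0.002,0.022,0,0,0,0,0],[-0.002,0.022,0,0,0,0,0],[-0.002,0.022,0,0,0,0,0],[-0.001,0.014,0,0,0,0,0]]])

```text
time: 4.65
tool_pos: [0.5894, -0.1205, 0.0527]
orientation: [[0.999, 0.032, 0.005], [0.032, -0.999, -0.004], [0.005, 0.004, -1.0]]
ft_force: [0.5, -6.1, 6.2]
width: 0.103
finger_force: 61.4
```

drive_tool(increments=[[[0,0,0,0,0,0,0],[0,0,0,0,0,0,0.3],[0,0,0,0,0,0,0.3],[0,0,0,0,0,0,0.3],[0,0,0.04,0,0,0,0.3],[0,-0.03,0.06,0,0,0,0.3],[0,-0.04,0.06,0,0,0,0.3],[0,-0.04,0.06,0,0,0,0.3],[0,0,0,0,0,0,0.3]]])

```text
time: 5.78
tool_pos: [0.5897, -0.2207, 0.2561]
orientation: [[1.0, 0.029, 0.009], [0.029, -1.0, -0.006], [0.009, 0.006, -1.0]]
ft_force: [1.0, 0.9, -0.2]
width: 0.299
finger_force: 0.0
```

```bash
python3 - <<'E'
from h import *
np.set_printoptions(precision=4,suppress=True)
s=env.state();print(s["time"],s["tool_pos"],s["joints"],s["width"])
im,c=cam("top");np.save("top2.npy",im);save("top2",im)
E
```

```text
5.775 [ 0.5897 -0.2207  0.2561] [-31.4809  15.7623  80.9157  -0.0271  82.701   56.8824] 0.2988221282709441
```

View pics/top2.png

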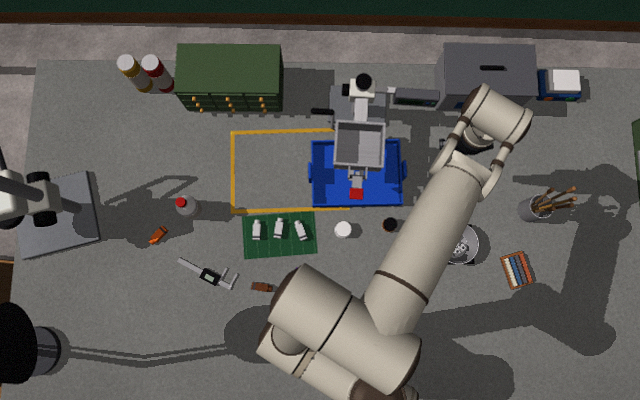

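drive_tool(increments=[[[-0.038,0,0.01,0,0,0.08,0.6],[-0.038,0,0.01,0,0,0.08,0.6],[-0.038,0,0.01,0,0,0.08,0.6],[-0.038,0,0.01,0,0,0.08,0.6],[-0.038,0,0.01,0,0,0.08,0.6],[-0.038,0,0,0,0,0.08,0.6],[0,0,0,0,0,0,0.6],[0,0,0,0,0,0,0.6]]])

```text
time: 6.82
tool_pos: [0.3597, -0.2161, 0.2989]
orientation: [[0.872, 0.49, -0.001], [0.49, -0.872, 0.002], [0.0, -0.002, -1.0]]
ft_force: [0.5, 0.8, 0.3]
width: 0.602
finger_force: 0.0
```

```bash
python3 - <<'E'
from h import *
np.set_printoptions(precision=4,suppress=True)
s=env.state();print(s["time"],s["tool_pos"],s["joints"],s["width"],s["orientation"])
im,c=cam("wrist");save("w2",im)
for a in((.3343,-.2142,.113),(.3745,-.277,.05)): print(proj(c,[a]))
E
```

```text
6.825 [ 0.3597 -0.2161  0.2989] [-47.6165 -17.327  108.894    0.0291  88.5478  13.0732] 0.6020996048988332 [[ 0.872   0.4895 -0.001 ]
 [ 0.4895 -0.872   0.0018]
 [ 0.     -0.0021 -1.    ]]
[[304.3118 192.5578]]
[[365.5131 174.7639]]
```

View pics/w2.png

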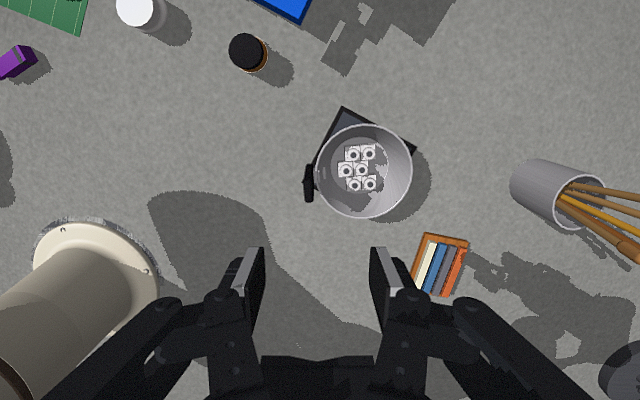

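```bash
python3 - <<'E'
from h import *
np.set_printoptions(precision=4,suppress=True)
im,c=cam("wrist")
g=cv2.cvtColor(im,cv2.COLOR_RGB2GRAY)
save("w2h",im[150:220,280:350],s=8)
P=ray(c,[(308,200),(308,180),(308,190)],.113);print(P)
print("pad",ray(c,[(342,107),(416,150)],0))
m=cv2.HoughCircles(g,cv2.HOUGH_GRADIENT,1,50,param1=100,param2=20,minRadius=40,maxRadius=55);print(m)
print(ray(c,[m[0,0,:2]],.05))
E
```

```text
[[ 0.3291 -0.2219  0.113 ]
 [ 0.3486 -0.2111  0.113 ]
 [ 0.3389 -0.2165  0.113 ]]
pad [[ 0.4315 -0.2135  0.    ]
 [ 0.4328 -0.3326  0.    ]]
[[[363.5 170.5  47.7]
  [ 81.5 296.5  50. ]]]
[[ 0.3782 -0.2721  0.05  ]]
```

View pics/w2h.png

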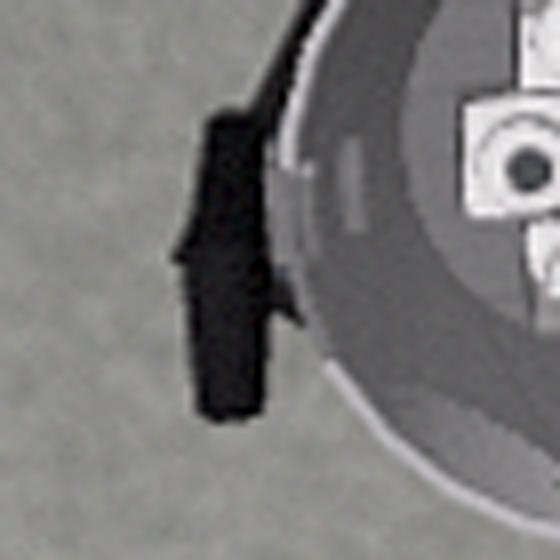

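drive_tool(increments=[[[-0.011,-0.001,-0.05,0,0,0.03,0.5],[-0.01,0,-0.05,0,0,0,0.5],[0,0,-0.05,0,0,0,0.5],[0,0,-0.05,0,0,0,0.5],[0,0,-0.023,0,0,0,0.5],[0,0,0,0,0,0,0.5],[0,0,0,0,0,0,0],[0,0,0,0,0,0,0],[0,0,0,0,0,0,0],[0,0,0,0,0,0,0],[0,0,0,0,0,0,0]]], force=100)

```text
time: 8.3
tool_pos: [0.3395, -0.2188, 0.0787]
orientation: [[0.857, 0.516, 0.002], [0.516, -0.857, -0.002], [0.001, 0.003, -1.0]]
ft_force: [0.1, 0.8, 6.2]
width: 0.1
finger_force: 98.4
```

drive_tool(increments=[[[0,0,0.015,0,0,0,0],[0,0,0.025,0,0,0,0],[0,0,0.035,0,0,0,0],[0,0,0.04,0,0,0,0],[0,0,0.04,0,0,0,0],[0,0,0.04,0,0,0,0],[0,0,0.04,0,0,0,0],[0,0,0.04,0,0,0,0],[0,0,0.027,0,0,0,0],[0,0,0,0,0,0,0]]])

```text
time: 9.55
tool_pos: [0.339, -0.2183, 0.3809]
orientation: [[0.857, 0.516, 0.002], [0.516, -0.857, -0.003], [0.001, 0.004, -1.0]]
ft_force: [0.5, 0.8, -4.9]
width: 0.1
finger_force: 97.7
```

drive_tool(increments=[[[0.01,0.0116,0,0,0,-0.03,0],[0.02,0.026,0,0,0,-0.05,0],[0.026,0.034,0,0,0,-0.06,0],[0.028,0.036,0,0,0,-0.06,0],[0.028,0.036,0,0,0,-0.06,0],[0.028,0.036,0,0,0,-0.06,0],[0.028,0.036,0,0,0,-0.06,0],[0.028,0.036,0,0,0,-0.06,0],[0.028,0.036,0,0,0,-0.06,0],[0.026,0.034,0,0,0,-0.05,0],[0.018,0.022,0,0,0,-0.03,0],[0.01,0.012,0,0,0,-0.02,0]]])

```text
time: 11.05
tool_pos: [0.6165, 0.1392, 0.3758]
orientation: [[0.998, -0.058, -0.004], [-0.058, -0.998, 0.0], [-0.004, -0.0, -1.0]]
ft_force: [-0.0, -0.1, -3.2]
width: 0.103
finger_force: 97.6
```

```bash
python3 - <<'E'
from h import *
np.set_printoptions(precision=4,suppress=True)
s=env.state();print(s["time"],s["tool_pos"],s["joints"],s["width"],s["orientation"],s["ft_force"])
a,_=cam("top");b,_=cam("scene")
save("p3",np.hstack([a[80:280,230:530],b[80:280,100:400]]),s=1.3)
E
```

```text
11.05 [0.6165 0.1392 0.3758] [ 1.777  15.1304 68.4258  0.0311 96.697  95.0802] 0.10332561587277868 [[ 0.9983 -0.0576 -0.0044]
 [-0.0576 -0.9983  0.0004]
 [-0.0045 -0.0001 -1.    ]] [-0.0178 -0.0687 -3.2109]
```

View pics/p3.png

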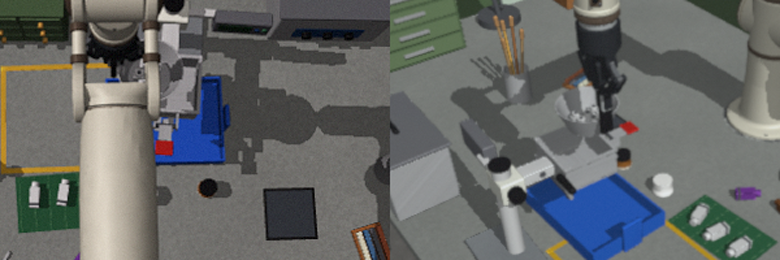

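drive_tool(increments=[[[0,-0.006,0.004,0.17,-0.01,0,0],[0,-0.006,0.004,0.17,-0.01,0,0],[0,-0.006,0.004,0.17,-0.01,0,0],[0,-0.006,0.003,0.17,-0.01,0,0],[0,-0.006,0.003,0.17,-0.01,0,0],[0,-0.006,0.001,0.17,-0.01,0,0],[-0.001,-0.023,-0.003,0.17,-0.01,0,0],[-0.001,-0.023,-0.003,0.17,-0.01,0,0],[0,0,0,0,0,0,0],[0,0,0,0,0,0,0]]], force=110)

```text
time: 12.4
tool_pos: [0.6145, 0.0559, 0.3924]
orientation: [[0.998, -0.011, 0.058], [-0.059, -0.209, 0.976], [0.001, -0.978, -0.209]]
ft_force: [-0.1, -0.3, -2.4]
width: 0.1
finger_force: 108.2
```

```bash
python3 - <<'E'
from h import *
np.set_printoptions(precision=4,suppress=True)
s=env.state();print(s["time"],s["tool_pos"],s["joints"],s["width"],s["orientation"],s["ft_force"])
z=s["orientation"];z=np.array(z)[:,2];print(np.degrees(np.arccos(-z[2])))
a,_=cam("top");b,_=cam("scene")
save("p4",np.hstack([a[60:260,230:530],b[80:280,100:400]]),s=1.3)
E
```

```text
12.4 [0.6145 0.0559 0.3924] [-32.8236  22.918   84.0335  68.2416 113.4834  65.2244] 0.09994192178329578 [[ 0.9982 -0.0112  0.0581]
 [-0.0592 -0.2087  0.9762]
 [ 0.0012 -0.9779 -0.209 ]] [-0.0967 -0.3302 -2.3996]
77.93411185577288
```

View pics/p4.png

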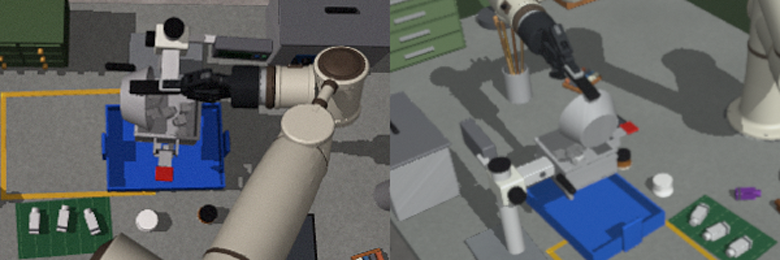

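drive_tool(increments=[[[-0.001,-0.01,-0.004,0.105,-0.006,0,0],[-0.001,-0.01,-0.004,0.105,-0.006,0,0],[-0.001,-0.011,-0.004,0.087,-0.005,0,0],[0,-0.011,-0.004,0.087,-0.005,0,0],[-0.001,-0.01,-0.005,0.087,-0.005,0,0],[0,-0.01,-0.005,0.087,-0.005,0,0],[-0.001,-0.01,-0.005,0.087,-0.005,0,0],[-0.001,-0.01,-0.005,0.087,-0.005,0,0],[0,0,0,0,0,0,0],[0,0,0,0,0,0,0],[0,0,0,0,0,0,0],[0,0,0,0,0,0,0]]])

```text
time: 14.0
tool_pos: [0.6086, -0.0261, 0.3571]
orientation: [[0.998, 0.03, 0.05], [-0.059, 0.499, 0.865], [0.001, -0.866, 0.5]]
ft_force: [0.8, -0.3, -1.4]
width: 0.101
finger_force: 108.5
```

```bash
python3 - <<'E'
from h import *
np.set_printoptions(precision=4,suppress=True)
s=env.state();print(s["time"],s["tool_pos"],s["joints"],s["width"],s["ft_force"])
z=s["orientation"];z=np.array(z)[:,2];print(np.degrees(np.arccos(-z[2])))
a,_=cam("top");b,_=cam("scene")
save("p5",np.hstack([a[90:210,300:450],b[130:250,200:350]]),s=2.6)
E
```

```text
14.0 [ 0.6086 -0.0261  0.3571] [-36.5218  45.6309  83.2956  97.133  133.0793  62.9454] 0.10120725858477829 [ 0.754  -0.2692 -1.4352]
119.98078476367577
```

View pics/p5.png

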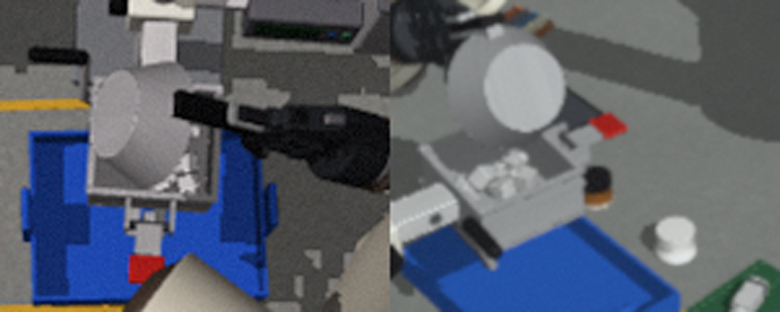

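drive_tool(increments=[[[0.001,0.016,0.007,-0.146,0.009,0,0],[0.001,0.016,0.007,-0.146,0.009,0,0],[0.001,0.016,0.007,-0.146,0.009,0,0],[0.001,0.017,0.007,-0.146,0.009,0,0],[0.002,0.017,0.008,-0.147,0.008,0,0],[0.001,0.023,0.003,-0.17,0.01,0,0],[0.001,0.023,0.003,-0.17,0.01,0,0],[0,0.006,-0.001,-0.17,0.01,0,0],[0,0.006,-0.003,-0.17,0.01,0,0],[0,0.006,-0.003,-0.17,0.01,0,0],[0,0.006,-0.004,-0.17,0.01,0,0],[0,0.006,-0.004,-0.17,0.01,0,0]]])

```text
time: 15.6
tool_pos: [0.6163, 0.1319, 0.3839]
orientation: [[0.998, -0.06, 0.011], [-0.061, -0.984, 0.165], [0.001, -0.166, -0.986]]
ft_force: [-0.1, -0.8, -2.4]
width: 0.099
finger_force: 108.0
```

drive_tool(increments=[[[0,0.006,-0.004,-0.17,0.01,0,0],[0,0,0,0,0,0,0],[0,0,0,0,0,0,0]]])

```text
time: 15.98
tool_pos: [0.6164, 0.1375, 0.3788]
orientation: [[0.998, -0.06, -0.001], [-0.06, -0.998, 0.003], [-0.001, -0.003, -1.0]]
ft_force: [0.6, 0.6, -2.2]
width: 0.098
finger_force: 108.1
```

```bash
python3 - <<'E'
from h import *
np.set_printoptions(precision=4,suppress=True)
s=env.state();print(s["time"],s["tool_pos"],s["joints"],s["width"],s["ft_force"],s["orientation"])
im,c=cam("top");np.save("top6.npy",im)
# pad: dark blob
g=cv2.cvtColor(im,cv2.COLOR_RGB2GRAY)
m=(g<60).astype(np.uint8);k=np.zeros_like(m);k[215:275,420:490]=1;m*=k
q=max(cv2.findContours(m,cv2.RETR_EXTERNAL,cv2.CHAIN_APPROX_NONE)[0],key=cv2.contourArea)
print("pad",rect(c,q,0))
E
```

```text
15.975 [0.6164 0.1375 0.3788] [ 1.5575 14.8542 68.4293  0.1533 96.7414 95.0392] 0.09826758708321084 [ 0.6205  0.608  -2.2308] [[ 0.9982 -0.0604 -0.0005]
 [-0.0604 -0.9982  0.0026]
 [-0.0007 -0.0026 -1.    ]]
pad ((375.48382568359375, -272.843505859375), (120.01565551757812, 120.20997619628906), 2.364873170852661)
```

drive_tool(increments=[[[-0.012,-0.015,0,0,0,0.03,0],[-0.025,-0.032,0,0,0,0.055,0],[-0.027,-0.035,0,0,0,0.06,0],[-0.027,-0.035,0,0,0,0.06,0],[-0.027,-0.035,0,0,0,0.06,0],[-0.027,-0.035,0,0,0,0.06,0],[-0.027,-0.035,0,0,0,0.06,0],[-0.027,-0.035,0,0,0,0.06,0],[-0.027,-0.035,0,0,0,0.06,0],[-0.027,-0.034,0,0,0,0.055,0],[-0.024,-0.029,0,0,0,0.03,0],[0,0,0,0,0,0.01,0]]])

```text
time: 17.52
tool_pos: [0.3377, -0.2192, 0.3791]
orientation: [[0.861, 0.508, 0.0], [0.508, -0.861, 0.001], [0.001, -0.001, -1.0]]
ft_force: [-0.5, 0.4, -2.2]
width: 0.1
finger_force: 108.2
```

drive_tool(increments=[[[0,0,-0.04,0,0,0,0],[0,0,-0.05,0,0,0,0],[0,0,-0.05,0,0,0,0],[0,0,-0.05,0,0,0,0],[0,0,-0.05,0,0,0,0],[0,0,-0.03,0,0,0,0],[0,0,-0.01,0,0,0,0],[0,0,0,0,0,0,0],[0,0,0,0,0,0,0]]])

```text
time: 18.65
tool_pos: [0.3406, -0.2182, 0.1009]
orientation: [[0.858, 0.514, 0.002], [0.514, -0.858, -0.001], [0.001, 0.002, -1.0]]
ft_force: [0.5, -0.2, -1.9]
width: 0.101
finger_force: 108.1
```

drive_tool(increments=[[[0,0,-0.012,0,0,0,0],[0,0,-0.007,0,0,0,0],[0,0,-0.003,0,0,0,0],[0,0,0,0,0,0,0],[0,0,0,0,0,0,0]]])

```text
time: 19.27
tool_pos: [0.3395, -0.2169, 0.0788]
orientation: [[0.857, 0.515, -0.001], [0.515, -0.857, 0.003], [0.0, -0.003, -1.0]]
ft_force: [-7.7, 9.8, 19.9]
width: 0.101
finger_force: 111.7
```

drive_tool(increments=[[[0,0,0.001,0,0,0,0.1],[0,0,0,0,0,0,0.4],[0,0,0,0,0,0,0.4],[0,0,0,0,0,0,0.4],[0,0,0.03,0,0,0,0.4],[0,0,0.05,0,0,0,0.4],[0,0,0.06,0,0,0,0.6],[0.01,0.04,0.06,0,0,-0.07,0.6],[0.01,0.05,0.03,0,0,-0.09,0.6],[0.01,0.05,0,0,0,-0.1,0.6],[0.01,0.05,0,0,0,-0.1,0.6],[0.01,0.05,0,0,0,-0.1,0.6]]])

```text
time: 20.78
tool_pos: [0.3883, 0.0187, 0.2998]
orientation: [[0.997, 0.076, 0.001], [0.076, -0.997, 0.001], [0.002, -0.001, -1.0]]
ft_force: [0.6, -0.4, 0.6]
width: 0.603
finger_force: 0.0
```

drive_tool(increments=[[[0.01,0.05,0,0,0,-0.1,0.6],[0.01,0.05,0,0,0,0,0.6],[0.01,0.05,0,0,0,0,0.6],[0,0.05,0,0,0,0,0.6],[0,0.03,0,0,0,0,0.6],[0,0,0,0,0,0,0.6],[0,0,0,0,0,0,0.6]]])

```text
time: 21.65
tool_pos: [0.4182, 0.2465, 0.2995]
orientation: [[1.0, -0.02, 0.0], [-0.02, -1.0, 0.0], [0.0, -0.0, -1.0]]
ft_force: [-0.6, -1.2, 0.1]
width: 0.602
finger_force: 0.0
```

```bash
python3 - <<'E'
from h import *
np.set_printoptions(precision=4,suppress=True)
s=env.state();print(s["time"],s["tool_pos"],s["joints"],s["width"],s["orientation"])
w,c=cam("wrist");np.save("w7.npy",w)
top,ct=cam("top");np.save("top7.npy",top)
# cup circle in top
g=cv2.cvtColor(top,cv2.COLOR_RGB2GRAY)
m=cv2.HoughCircles(g[200:290,400:520],cv2.HOUGH_GRADIENT,1,50,param1=100,param2=15,minRadius=18,maxRadius=24)
if m is not None: print("cup",m, [ray(ct,[(x+400,y+200)],.05) for x,y,_ in m[0][:2]])
mm,q=hsv(top,(108,120,40),(125,255,255));print("blue",cv2.boundingRect(q[0]))
print("tray",rect(ct,q[0],.04))
mm,q=hsv(w,(0,0,150),(180,70,255),amin=150)
for k in q[:10]: print(cv2.contourArea(k),cv2.boundingRect(k),rect(c,k,.022))
save("w7",w)
E
```

```text
21.65 [0.4182 0.2465 0.2995] [ 16.2115  -6.7647  99.907    0.0077  86.831  107.3788] 0.6016804930787152 [[ 0.9998 -0.0204  0.0004]
 [-0.0204 -0.9998  0.0003]
 [ 0.0004 -0.0003 -1.    ]]
cup [[[57.5 42.5 20.1]]] [array([[ 0.3757, -0.2733,  0.05  ]])]
blue (308, 139, 99, 68)
tray ((583.219970703125, 19.06121826171875), (204.4584503173828, 294.901123046875), 1.6733072996139526)
10544.5 (340, 111, 151, 160) ((360.4033203125, 80.88544464111328), (220.95167541503906, 199.89573669433594), 65.21045684814453)
3041.5 (262, 227, 110, 92) ((244.3224334716797, 243.41329956054688), (167.86668395996094, 147.72683715820312), 80.43760681152344)
1968.5 (87, 147, 94, 92) ((355.63800048828125, 496.84747314453125), (134.3902587890625, 104.60954284667969), 38.06999969482422)
1358.5 (589, 38, 41, 49) ((538.8244018554688, -137.51626586914062), (47.76349639892578, 58.178489685058594), 85.54165649414062)
955.5 (425, 356, 35, 44) ((22.13270378112793, 41.150997161865234), (120.67504119873047, 57.890228271484375), 15.558921813964844)
936.5 (109, 220, 61, 52) ((291.2478332519531, 512.5568237304688), (87.9137954711914, 77.50751495361328), 83.18234252929688)
514.5 (347, 138, 27, 39) ((417.4849853515625, 190.65914916992188), (50.36537170410156, 21.6976375579834), 21.442550659179688)
513.0 (548, 10, 21, 40) ((575.5014038085938, -59.92621612548828), (25.54105567932129, 45.04926300048828), 87.15434265136719)
502.0 (303, 134, 20, 39) ((423.6484375, 251.97764587402344), (21.608402252197266, 49.76741027832031), 82.40648651123047)
496.0 (255, 140, 18, 38) ((417.3752136230469, 318.2919006347656), (22.14820098876953, 49.89842224121094), 89.47698211669922)
```

View pics/w7.png

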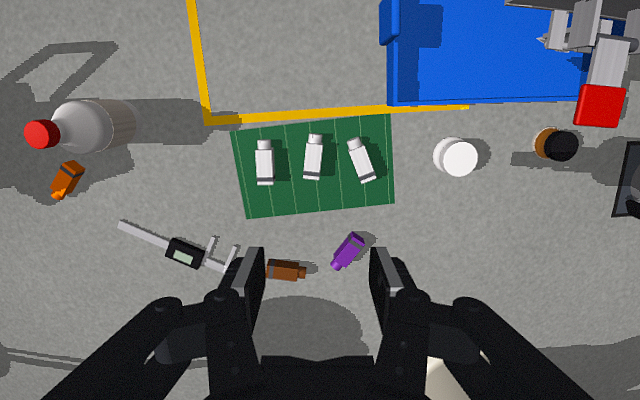

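drive_tool(increments=[[[-0.004,-0.03,-0.02,0,0,0.13,0.5],[-0.004,-0.0285,-0.04,0,0,0.13,0.5],[0,0,-0.05,0,0,0.134,0.5],[0,0,-0.05,0,0,0,0.5],[0,0,-0.05,0,0,0,0.5],[0,0,-0.05,0,0,0,0.5],[0,0,-0.025,0,0,0,0.5],[0,0,-0.007,0,0,0,0.5],[0,0,0,0,0,0,0.5],[0,0,0,0,0,0,0.5]]], force=60)

```text
time: 23.0
tool_pos: [0.4117, 0.1887, 0.0092]
orientation: [[0.931, 0.365, 0.003], [0.365, -0.931, 0.001], [0.004, -0.0, -1.0]]
ft_force: [0.7, 0.5, -0.4]
width: 0.497
finger_force: 0.0
```

drive_tool(increments=[[[0,0,0,0,0,0,0],[0,0,0,0,0,0,0],[0,0,0,0,0,0,0],[0,0,0,0,0,0,0],[0,0,0,0,0,0,0]]])

```text
time: 23.62
tool_pos: [0.4114, 0.1888, 0.009]
orientation: [[0.931, 0.365, 0.003], [0.365, -0.931, 0.001], [0.003, -0.0, -1.0]]
ft_force: [-1.4, -1.3, 6.0]
width: 0.24
finger_force: 59.5
```

drive_tool(increments=[[[0,0,0.04,0,0,0,0],[0,0,0.06,0,0,0,0],[0,0,0.06,0,0,0,0],[0,0,0.06,0,0,0,0],[0.02,-0.012,0.05,0,0,-0.04,0],[0.035,-0.022,0.02,0,0,-0.08,0],[0.04,-0.026,0,0,0,-0.08,0],[0.04,-0.026,0,0,0,-0.08,0],[0.04,-0.024,0,0,0,-0.08,0],[0.034,-0.018,0,0,0,-0.073,0],[0,0,-0.03,0,0,0,0],[0,0,-0.03,0,0,0,0]]])

```text
time: 25.12
tool_pos: [0.6195, 0.0603, 0.237]
orientation: [[0.998, -0.06, 0.001], [-0.06, -0.998, 0.001], [0.001, -0.001, -1.0]]
ft_force: [-0.8, -0.5, -0.7]
width: 0.24
finger_force: 59.0
```

drive_tool(increments=[[[0,0,-0.015,0,0,0,0],[0,0,0,0,0,0,0],[0,0,0,0,0,0,0]]])

```text
time: 25.5
tool_pos: [0.6199, 0.0606, 0.2244]
orientation: [[0.998, -0.059, 0.003], [-0.059, -0.998, 0.001], [0.003, -0.001, -1.0]]
ft_force: [-0.3, 0.3, -0.6]
width: 0.241
finger_force: 59.0
```

drive_tool(increments=[[[0,0,0,0,0,0,0.4],[0,0,0,0,0,0,0.4],[0,0,0,0,0,0,0.4],[0,0,0.03,0,0,0,0.4],[0,0,0.045,0,0,0,0.4],[-0.04,0.036,0,0,0,-0.02,0.5],[-0.045,0.04,0,0,0,-0.02,0.5],[-0.045,0.04,0,0,0,-0.02,0.5],[-0.04,0.04,0,0,0,-0.013,0.5],[-0.03,0.03,0,0,0,0,0.5],[0,0,0,0,0,0,0.5],[0,0,0,0,0,0,0.5]]])

```text
time: 27.0
tool_pos: [0.4196, 0.2464, 0.2979]
orientation: [[0.991, -0.132, 0.001], [-0.132, -0.991, 0.001], [0.001, -0.001, -1.0]]
ft_force: [0.4, -0.3, -0.8]
width: 0.503
finger_force: 0.0
```

```bash
cat > look.py <<'E'
from h import *
np.set_printoptions(precision=4,suppress=True)
s=env.state();print(s["time"],s["tool_pos"],s["width"],s["orientation"][0])
w,c=cam("wrist");top,ct=cam("top")
import sys;np.save("w_%d.npy"%(s["time"]*10),w);np.save("t_%d.npy"%(s["time"]*10),top)
mm,q=hsv(w,(0,0,150),(180,70,255),amin=150)
for k in q:
    if 300<cv2.contourArea(k)<800: print("W",cv2.contourArea(k),cv2.boundingRect(k),rect(c,k,.022))
m,q=hsv(top,(0,0,140),(180,60,255),(230,200,320,270))
for k in q[:4]: print("T",cv2.contourArea(k),cv2.boundingRect(k),rect(ct,k,.022))
mm,q=hsv(top,(108,120,40),(125,255,255));print("tray",cv2.boundingRect(q[0]),rect(ct,q[0],.04))
E
python3 look.py
```

```text
27.0 [0.4196 0.2464 0.2979] 0.502996769259687 [ 0.9913 -0.1317  0.0014]
W 797.0 (420, 356, 42, 44) ((-0.9001808166503906, 98.19054412841797), (135.44349670410156, 47.98554992675781), 28.348403930664062)
W 721.5 (111, 241, 73, 47) ((296.8458557128906, 521.0379638671875), (115.45140075683594, 53.02751159667969), 63.26036071777344)
W 491.0 (255, 148, 21, 37) ((417.4369812011719, 318.1983642578125), (22.29450798034668, 49.870487213134766), 89.1093978881836)
W 488.5 (305, 136, 17, 38) ((423.7735595703125, 251.57489013671875), (21.3978214263916, 49.145263671875), 82.44488525390625)
W 348.5 (137, 227, 59, 27) ((331.9557800292969, 477.8410949707031), (86.4386978149414, 36.939659118652344), 63.89896011352539)
W 328.5 (53, 131, 33, 21) ((488.98199462890625, 581.0261840820312), (20.204883575439453, 54.02366638183594), 17.792781829833984)
T 446.5 (252, 251, 44, 19) ((309.0126953125, 259.17266845703125), (45.30607223510742, 132.10581970214844), 15.21529483795166)
T 243.0 (294, 236, 16, 34) ((343.5457763671875, 181.81195068359375), (105.61128234863281, 25.060745239257812), 16.917892456054688)
T 150.5 (238, 200, 36, 10) ((484.6088562011719, 322.4005432128906), (27.261863708496094, 104.859619140625), 0.7704753875732422)
T 130.5 (240, 250, 12, 20) ((319.614501953125, 348.6640319824219), (61.38616943359375, 24.27382469177246), 14.961140632629395)
tray (308, 139, 99, 68) ((583.2221069335938, 18.989791870117188), (204.4584503173828, 295.04400634765625), 1.6733072996139526)
```

drive_tool(increments=[[[-0.004,0.006,-0.03,0,0,0,0.5],[0,0,-0.06,0,0,0,0.5],[0,0,-0.06,0,0,0,0.5],[0,0,-0.06,0,0,0,0.5],[0,0,-0.05,0,0,0,0.5],[0,0,-0.022,0,0,0,0.5],[0,0,-0.008,0,0,0,0.5],[0,0,0,0,0,0,0.5],[0,0,0,0,0,0,0],[0,0,0,0,0,0,0],[0,0,0,0,0,0,0],[0,0,0,0,0,0,0]]])

```text
time: 28.6
tool_pos: [0.4168, 0.2531, 0.0094]
orientation: [[0.991, -0.132, 0.004], [-0.132, -0.991, 0.002], [0.004, -0.002, -1.0]]
ft_force: [-0.2, -0.3, 6.6]
width: 0.234
finger_force: 60.5
```

drive_tool(increments=[[[0,0,0.04,0,0,0,0],[0,0,0.06,0,0,0,0],[0,0,0.06,0,0,0,0],[0,0,0.06,0,0,0,0],[0.02,-0.025,0.05,0,0,0.02,0],[0.035,-0.04,0.02,0,0,0.02,0],[0.04,-0.045,0,0,0,0.02,0],[0.04,-0.045,0,0,0,0.013,0],[0.04,-0.045,0,0,0,0,0],[0.027,-0.025,0,0,0,0,0],[0,0,-0.03,0,0,0,0],[0,0,-0.03,0,0,0,0]]])

```text
time: 30.1
tool_pos: [0.6174, 0.0271, 0.2371]
orientation: [[0.998, -0.06, 0.001], [-0.06, -0.998, 0.001], [0.001, -0.001, -1.0]]
ft_force: [0.4, -0.1, -1.6]
width: 0.237
finger_force: 59.6
```

drive_tool(increments=[[[0,0,-0.013,0,0,0,0],[0,0,0,0,0,0,0],[0,0,0,0,0,0,0]]])

```text
time: 30.48
tool_pos: [0.6179, 0.0277, 0.2265]
orientation: [[0.998, -0.059, 0.003], [-0.059, -0.998, 0.0], [0.003, -0.001, -1.0]]
ft_force: [0.8, 1.0, -0.7]
width: 0.237
finger_force: 59.6
```

drive_tool(increments=[[[0,0,0,0,0,0,0.4],[0,0,0,0,0,0,0.4],[0,0,0,0,0,0,0.4],[0,0,0.03,0,0,0,0.4],[0,0,0.043,0,0,0,0.4],[-0.03,0.045,0,0,0,0.02,0.5],[-0.035,0.05,0,0,0,0.02,0.5],[-0.035,0.05,0,0,0,0.01,0.5],[-0.035,0.05,0,0,0,0,0.5],[-0.035,0.05,0,0,0,0,0.5],[-0.03,0.045,0,0,0,0,0.5],[0,0,0,0,0,0,0.5]]])

```text
time: 31.98
tool_pos: [0.4151, 0.3202, 0.2981]
orientation: [[1.0, -0.004, 0.001], [-0.004, -1.0, 0.002], [0.001, -0.002, -1.0]]
ft_force: [-0.4, -0.4, -0.5]
width: 0.502
finger_force: 0.0
```

```bash
python3 look.py
```

```text
31.975 [0.4151 0.3202 0.2981] 0.5019212731168231 [ 1.     -0.0038  0.0007]
W 512.5 (311, 137, 17, 38) ((417.14544677734375, 317.9974670410156), (21.4239559173584, 49.22136306762695), 89.49922180175781)
W 434.0 (262, 211, 45, 51) ((306.4601135253906, 372.4974670410156), (39.58644485473633, 84.19918060302734), 49.92384338378906)
W 432.0 (113, 92, 38, 20) ((490.5975036621094, 559.7304077148438), (50.01408386230469, 24.384355545043945), 82.14334106445312)
W 427.0 (432, 369, 30, 31) ((3.973409652709961, 103.42376708984375), (96.28692626953125, 35.741764068603516), 36.33371353149414)
W 412.0 (101, 286, 60, 60) ((159.3561248779297, 631.5613403320312), (37.17314910888672, 154.38052368164062), 39.42716598510742)
T 799.5 (230, 207, 49, 63) ((385.26690673828125, 332.86529541015625), (179.2125244140625, 142.64341735839844), 8.851849555969238)
tray (308, 138, 99, 69) ((583.82861328125, 18.967315673828125), (206.1934814453125, 295.3841247558594), 2.3058502674102783)
```

drive_tool(increments=[[[-0.006,-0.002,-0.03,0,0,0,0.5],[0,0,-0.06,0,0,0,0.5],[0,0,-0.06,0,0,0,0.5],[0,0,-0.06,0,0,0,0.5],[0,0,-0.05,0,0,0,0.5],[0,0,-0.022,0,0,0,0.5],[0,0,-0.008,0,0,0,0.5],[0,0,0,0,0,0,0.5],[0,0,0,0,0,0,0],[0,0,0,0,0,0,0],[0,0,0,0,0,0,0],[0,0,0,0,0,0,0]]])

```text
time: 33.58
tool_pos: [0.4128, 0.3162, 0.0095]
orientation: [[1.0, -0.009, 0.004], [-0.009, -1.0, 0.002], [0.004, -0.002, -1.0]]
ft_force: [-1.4, -1.3, 7.0]
width: 0.24
finger_force: 60.4
```

drive_tool(increments=[[[0,0,0.04,0,0,0,0],[0,0,0.06,0,0,0,0],[0,0,0.06,0,0,0,0],[0,0,0.06,0,0,0,0],[0.01,-0.02,0.05,0,0,0,0],[0.03,-0.05,0.02,0,0,-0.02,0],[0.04,-0.06,0,0,0,-0.02,0],[0.04,-0.06,0,0,0,-0.015,0],[0.04,-0.06,0,0,0,0,0],[0.03,-0.045,0,0,0,0,0],[0.018,-0.025,0,0,0,0,0],[0,0,0,0,0,0,0]]])

```text
time: 35.08
tool_pos: [0.6036, 0.0178, 0.2972]
orientation: [[0.998, -0.067, 0.0], [-0.067, -0.998, 0.001], [-0.0, -0.001, -1.0]]
ft_force: [-0.0, 0.0, -1.5]
width: 0.242
finger_force: 59.6
```

drive_tool(increments=[[[0.013,-0.02,0,0,0,0,0],[0,0,-0.04,0,0,0,0],[0,0,-0.03,0,0,0,0],[0,0,0,0,0,0,0],[0,0,0,0,0,0,0]]])

```text
time: 35.7
tool_pos: [0.6166, 0.0002, 0.2295]
orientation: [[0.998, -0.063, 0.003], [-0.063, -0.998, 0.001], [0.003, -0.001, -1.0]]
ft_force: [0.9, -0.4, 0.0]
width: 0.239
finger_force: 59.5
```

drive_tool(increments=[[[0,0,0,0,0,0,0.4],[0,0,0,0,0,0,0.4],[0,0,0,0,0,0,0.4],[0,0,0.03,0,0,0,0.4],[0,0,0.05,0,0,0,0.4],[0,0.01,0.06,0,0,0,0.4],[0,0.01,0.05,0,0,0,0],[0,0,0.04,0,0,0,0],[0,0,0,0,0,0,0],[0,0,0,0,0,0,0]]])

```text
time: 36.95
tool_pos: [0.6161, 0.0196, 0.4566]
orientation: [[0.998, -0.064, -0.001], [-0.064, -0.998, 0.001], [-0.001, -0.001, -1.0]]
ft_force: [0.4, 0.2, 0.2]
width: 0.002
finger_force: 0.0
```

```bash
python3 - <<'E'
from h import *
np.set_printoptions(precision=4,suppress=True,linewidth=150)
s=env.state();print(s["time"],s["tool_pos"],s["width"])
w,c=cam("wrist");np.save("w_hop.npy",w)
h=np.array([.6216,.0278]);ex=np.array([.998,-.059]);ey=np.array([.059,.998])
def W(x,y,z): return np.r_[h+x*ex+y*ey,z]
# rectify the hopper at z=.18: 2px/mm
g=cv2.cvtColor(w,cv2.COLOR_RGB2GRAY)
X,Y=np.meshgrid(np.arange(54,-56,-4)/1000.,np.arange(60,-61,-4)/1000.,indexing="ij")
P=proj(c,[W(x,y,.185) for x,y in zip(X.ravel(),Y.ravel())]).reshape(*X.shape,2).astype(np.float32)
print(P[0,0],P[-1,-1])
r=cv2.remap(g,P[...,0],P[...,1],cv2.INTER_AREA)
for row in r: print("".join(" .:-=+*#%@"[min(9,int(v)//26)] for v in row))
m,q=hsv(w,(0,140,100),(8,255,255),amin=100)
for k in q[:3]: print("red",cv2.boundingRect(k),rect(c,k,.212))
# crank: dark blob predicted
print("crank px",proj(c,[W(.08,.09,.23)]))
E
```

```text
36.95 [0.6161 0.0196 0.4566] 0.002066251698767902
[262.6121 111.628 ] [355.5268 193.2821]
####************########*#####*
:==============+##############+
:===============##############=
:===============######+=====*#=
:+==============######%%#=====+
:===============#####*%%%%====+
:===============####*+%%%%#*===
:=====++========+=*#+++%%*##++:
:====+++==---====+#*+++*%*@@#+:
:=====++=+@@#====##++++=**@@#+:
:===++++++%%#===+#%++++=+=**+--
:===+++++=%%*===*#***++++%%%%%%
:===++++@@@%===+=#*###+*+%%%%%%
:===++++%@@%+===++*#+*#==%%%%%%
:===++++%@@%+===++%+#==+#%%%%%%
:===++++%%@%+===++%===*%%%%%%%%
:+==++++#@@%+===++%#=%%%%%%%%%%
:===++++*%@%*+==+====%%##%%%%%%
:===++++#%@%*=====-=*##*#%%%%%%
:===+++++%@%*===--%=%*=-*%%%%%%
:===.::::@@%*===++%+%%-==#****+
:===++++-=*%#-:.=+%%#*=%#::::-:
:=======----:..=++%%+==%%@%%%%%
:========@@@#+==%%%%#=*%%%%%+++
:==========+#===#%#####*%%%*==+
:===============########*@%**#+
:------------------------+=---+
:------------------------------
red (23, 252, 15, 15) ((502.515625, 444.69134521484375), (22.748435974121094, 22.368532180786133), 32.58453369140625)
crank px [[227.8167  89.9548]]
```

drive_tool(increments=[[[-0.05,0,-0.01,0,0,0,0],[-0.06,0,-0.02,0,0,0,0],[-0.06,0,-0.02,0,0,0,0],[-0.06,0,-0.02,0,0,0,0],[0,0,0,0,0,0,0],[0,0,0,0,0,0,0]]])

```text
time: 37.75
tool_pos: [0.3884, 0.0195, 0.388]
orientation: [[0.998, -0.064, 0.001], [-0.064, -0.998, 0.001], [0.001, -0.001, -1.0]]
ft_force: [1.0, -0.2, 0.1]
width: 0.003
finger_force: 0.0
```

```bash
python3 - <<'E'
from h import *
np.set_printoptions(precision=4,suppress=True,linewidth=150)
s=env.state();print(s["time"],s["tool_pos"])
im,c=cam("top");np.save("top8.npy",im)
g=cv2.cvtColor(im,cv2.COLOR_RGB2GRAY)
for r in g[116:200:1,305:412]: print("".join(" .:-=+*#%@"[min(9,int(v)//26)] for v in r))
mm,q=hsv(im,(108,120,40),(125,255,255));print("tray",cv2.boundingRect(q[0]),rect(c,q[0],.04))
m,q=hsv(im,(0,150,120),(8,255,255),(330,170,380,210));print(rect(c,q[0],.212))
E
```

```text
37.75 [0.3884 0.0195 0.388 ]
-::::-===================---::=-==-===--====-==-=+####****##**=::::::::::::::::::::::::::::::::::::::::::::
-::::-===================---:-==-==-=---=-=-----=*###**#***#**=-------------:::::::::::::::::::::::::::::::
=----======================-:-=---=-==-=-----=-==*#####***#*#*=-===========-----:::::::::::::::::::::::::::
===========================-:-==============----=*######*#*##+---==-=====-=====-:::::::::::::::::::::::::::
========================-==-:-=++++*+++++++++++=+*********###+-----=--==-======-::::-------------::::::::::
======================-::--:::-+*+++*+**++++**+++****+*******+===========--==-=-::::-===========-::::::::::
=======================-:--::.-++=-----========++++****++*++****++++++++++=+====-:::-============-:::::::::
========================---::-=++-.......:::::------========+++++**++++*+***++**=:::-============-:::::::::
==========================-::-+++-....................::.::::----=--======+++++*+:::-=============----:::::
==========================-:.-+++-...........:......:...:...........::..::::--=+=:::-===-==========
[... 7536 characters left out ...]
#####******#********************
=======-:............::::::::::::::::::::::...::-*#######*+:-**####################*##*#*******************
=======-:............:::::::::::::::::::::.:.:::-*#######*=:+#*########################****#***************
=======-:............:::::::::::::::::::::..::::=*###*#*#*-.+###########################**###**************
=======-:............:::::::::::::::::::::..::::+##**##**+::+##*################################**#********
tray (308, 140, 44, 67) ((581.1939086914062, 102.18092346191406), (202.16566467285156, 128.37940979003906), 0.8447925448417664)Traceback (most recent call last):
  File "<stdin>", line 8, in <module>
IndexError: list index out of range
```

drive_tool(increments=[[[0.05,0.008,-0.04,0,0,0,0],[0.05,0.008,-0.04,0,0,0,0],[0,0,-0.05,0,0,0,0],[0,0,-0.03,0,0,0,0],[0,0,0,0,0,0,0],[0,0,-0.008,0,0,0,0],[0,0,-0.008,0,0,0,0],[0,0,0,0,0,0,0]]])

```text
time: 38.8
tool_pos: [0.4852, 0.0351, 0.2151]
orientation: [[0.998, -0.064, 0.001], [-0.064, -0.998, 0.001], [0.001, -0.001, -1.0]]
ft_force: [-0.0, 0.7, 0.0]
width: 0.001
finger_force: 0.0
```

```bash
python3 - <<'E'
from h import *
s=env.state();print(s["tool_pos"],s["ft_force"])
w,c=cam("wrist");m,q=hsv(w,(0,120,60),(8,255,255),amin=60)
for k in q[:4]: print(cv2.boundingRect(k),rect(c,k,.205))
print(proj(c,[s["tool_pos"]]))
E
```

```text
[0.4852468  0.03509499 0.21505895] [-0.00570356  0.65562062  0.02373185]
(281, 220, 72, 54) ((486.9982604980469, 35.447784423828125), (37.05174255371094, 30.405221939086914), 87.38191986083984)
[[317.37088153 259.5041652 ]]
```

drive_tool(increments=[[[0.002,0,-0.006,0,0,0,0],[0,0,-0.006,0,0,0,0],[0,0,-0.005,0,0,0,0],[0,0,0,0,0,0,0],[0,0,0,0,0,0,0],[0,0,0,0,0,0,0],[0,0,0,0,0,0,0],[0,0,0,0,0,0,0]]])

```text
time: 39.85
tool_pos: [0.4872, 0.0351, 0.198]
orientation: [[0.998, -0.064, 0.001], [-0.064, -0.998, 0.001], [0.001, -0.001, -1.0]]
ft_force: [0.9, 0.2, 4.3]
width: -0.002
finger_force: 1.7
```

drive_tool(increments=[[[0,0,0.03,0,0,0,0],[0,0,0.05,0,0,0,0],[-0.04,0,0.05,0,0,0,0],[-0.06,0,0.05,0,0,0,0],[0,0,0,0,0,0,0],[0,0,0,0,0,0,0]]])

```text
time: 40.6
tool_pos: [0.3996, 0.0352, 0.3653]
orientation: [[0.998, -0.064, -0.002], [-0.064, -0.998, 0.001], [-0.002, -0.001, -1.0]]
ft_force: [0.6, 0.4, -0.8]
width: -0.004
finger_force: 0.0
```

```bash
python3 - <<'E'
from h import *
np.set_printoptions(precision=4,suppress=True,linewidth=150)
s=env.state();print(s["time"],s["tool_pos"])
im,c=cam("top");np.save("top9.npy",im)
g=cv2.cvtColor(im,cv2.COLOR_RGB2GRAY)
for r in g[116:212:1,303:412]: print("".join(" .:-=+*#%@"[min(9,int(v)//26)] for v in r))
E
```

```text
40.6 [0.3996 0.0352 0.3653]
==-::::-===========================-====--==-=-==--+####*#****#*=::::::::::::::::::::::::::::::::::::::::::::
==-::::-==================--====-==-=------=--===-=*######*####*=------------::::::::::::::::::::::::::::::::
===-----======================-=--=-====-------=-==*##*###**###*=-====-======-----:::::::::::::::::::::::::::
==================================+===========--=-=*######**###+=-=-======--=====-:::::::::::::::::::::::::::
==========================--=---=+++**+++++++++++=+*********###+-----=====-======-::::------------:::::::::::
========================-:::::::-+*+++*+***+*+**+++****+**+****+===========--====-::::-============::::::::::
=========================-:.....-++=-----========++++*****+**++***+++++++++++=====::::-============-:::::::::
==========================------=++-......:.:::::------=======++*++**+++**++*+*+**=:::-============-:::::::::
================================+++-.....................:.::::----=--=======++++*+:::-=---========-----:::::
=============================-:-+++-........:...........................::::::--++
[... 8787 characters left out ...]
*****************#**#*#####*=-+######**+
=========: .                       ..-+*++++++=::=********************************************##*--*######**=
+++++++++=::-----:::::.:::::::::::...=++++++++-:-++++++*+**************************************#+:=########*-
++++++++++=++++++====+==++=++++=+-..:=*++++++=-:=*+++++++++++**+********************************+:+##*#*#*#+:
+++++++++++++++++++++++++++++++++=.::=+++++++=::=++++++++++++++++*******************************--*##******+.
+++++++++++++==++++++===+==+=====--+++++==++=-::-+=+=++++++++++++++++*+************************+-=*###*****=.
-----------=====================-:-+*+=======-::-====+=+=++++++++++++++++**********************=:=*#******+-.
```

```bash
python3 - <<'E'
from h import *
im=np.load("top9.npy");c=cam("top")[1]
g=cv2.cvtColor(im,cv2.COLOR_RGB2GRAY)
m=(g<24).astype(np.uint8)
k=np.zeros_like(m);k[125:140,303:332]=1;m*=k
q=max(cv2.findContours(m,cv2.RETR_EXTERNAL,cv2.CHAIN_APPROX_NONE)[0],key=cv2.contourArea)
print(cv2.boundingRect(q),rect(c,q,.221))
h=np.array([.6216,.0278]);ex=np.array([.998,-.059]);ey=np.array([.059,.998])
d=np.array(rect(c,q,.221)[0])/1000-h;print("hopper frame",d@ex,d@ey)
y=d@ey
for x in(-.03,.0,.064):print(x,h+x*ex+y*ey)
E
```

```text
(310, 131, 22, 6) ((646.2015380859375, 131.15170288085938), (56.55491638183594, 13.125061988830566), 87.1373519897461)
hopper frame 0.01845458453979488 0.10459649022216796
-0.03 [0.59783119 0.1339573 ]
0.0 [0.62777119 0.1321873 ]
0.064 [0.69164319 0.1284113 ]
```

drive_tool(increments=[[[0.0395,0.0198,0,0,0,0,0],[0.0395,0.0198,0,0,0,0,0],[0.0395,0.0198,0,0,0,0,0],[0.0395,0.0198,0,0,0,0,0],[0.0395,0.0198,0,0,0,0,0],[0,0,-0.05,0,0,0,0],[0,0,-0.05,0,0,0,0],[0,0,-0.05,0,0,0,0],[0,0,-0.008,0,0,0,0],[0,0,0,0,0,0,0]]])

```text
time: 41.95
tool_pos: [0.5977, 0.1342, 0.2085]
orientation: [[0.998, -0.064, -0.001], [-0.064, -0.998, 0.001], [-0.001, -0.001, -1.0]]
ft_force: [-0.3, 0.8, 0.7]
width: 0.005
finger_force: 0.0
```

drive_tool(increments=[[[0.01,-0.0006,0,0,0,0,0],[0.01,-0.0006,0,0,0,0,0],[0.01,-0.0006,0,0,0,0,0],[0.01,-0.0006,0,0,0,0,0],[0.01,-0.0006,0,0,0,0,0],[0.01,-0.0006,0,0,0,0,0],[0.01,-0.0006,0,0,0,0,0],[0.01,-0.0006,0,0,0,0,0],[0,0,0,0,0,0,0]]])

```text
time: 43.08
tool_pos: [0.6783, 0.1291, 0.2084]
orientation: [[0.998, -0.064, 0.001], [-0.064, -0.998, 0.001], [0.001, -0.001, -1.0]]
ft_force: [-3.0, -0.8, 2.6]
width: -0.003
finger_force: 1.2
```

Pushing with about 3 N; continue to the stop.

drive_tool(increments=[[[0.005,0,0,0,0,0,0],[0.004,0,0,0,0,0,0],[0.003,0,0,0,0,0,0],[0,0,0,0,0,0,0]]])

```text
time: 43.58
tool_pos: [0.6889, 0.1287, 0.2075]
orientation: [[0.998, -0.064, -0.002], [-0.064, -0.998, -0.0], [-0.002, 0.0, -1.0]]
ft_force: [-3.6, -1.5, -2.4]
width: -0.0
finger_force: 1.7
```

drive_tool(increments=[[[0.002,0,0,0,0,0,0],[0,0,0,0,0,0,0]]])

```text
time: 43.82
tool_pos: [0.6904, 0.129, 0.2076]
orientation: [[0.998, -0.064, -0.003], [-0.064, -0.998, 0.0], [-0.003, 0.0, -1.0]]
ft_force: [-6.2, -2.5, -1.4]
width: 0.005
finger_force: 3.2
```

drive_tool(increments=[[[0.002,0,0,0,0,0,0],[0,0,0,0,0,0,0]]])

```text
time: 44.08
tool_pos: [0.6905, 0.129, 0.2076]
orientation: [[0.998, -0.064, -0.008], [-0.064, -0.998, -0.0], [-0.008, 0.001, -1.0]]
ft_force: [-13.4, -3.6, 2.2]
width: 0.002
finger_force: 7.2
```

drive_tool(increments=[[[0.002,0,0,0,0,0,0],[0,0,0,0,0,0,0]]])

```text
time: 44.32
tool_pos: [0.6906, 0.129, 0.2075]
orientation: [[0.998, -0.064, -0.014], [-0.064, -0.998, -0.001], [-0.014, 0.002, -1.0]]
ft_force: [-22.0, -4.1, 5.3]
width: 0.0
finger_force: 11.2
```

drive_tool(increments=[[[0.001,0,0,0,0,0,0],[0,0,0,0,0,0,0]]])

```text
time: 44.58
tool_pos: [0.6906, 0.129, 0.2075]
orientation: [[0.998, -0.064, -0.016], [-0.064, -0.998, -0.001], [-0.016, 0.002, -1.0]]
ft_force: [-25.3, -3.8, 6.7]
width: -0.002
finger_force: 13.2
```

drive_tool(increments=[[[-0.015,0,0,0,0,0,0],[-0.02,0,0.02,0,0,0,0],[-0.02,0,0.05,0,0,0,0],[-0.04,0,0.05,0,0,0,0],[-0.06,0,0.03,0,0,0,0],[-0.06,0,0,0,0,0,0.4],[-0.04,0,0,0,0,0,0.4],[-0.04,0,0,0,0,0,0.4],[0,0,0,0,0,0,0.4]]])

```text
time: 45.7
tool_pos: [0.4061, 0.1298, 0.3569]
orientation: [[0.998, -0.063, 0.006], [-0.063, -0.998, 0.002], [0.006, -0.002, -1.0]]
ft_force: [0.4, -0.9, -0.2]
width: 0.401
finger_force: 0.0
```

```bash
python3 - <<'E'
from h import *
np.set_printoptions(precision=4,suppress=True,linewidth=150)
s=env.state();print(s["time"],s["tool_pos"],s["ft_force"])
im,c=cam("top");np.save("top10.npy",im)
w,cw=cam("wrist");np.save("w10.npy",w)
g=cv2.cvtColor(im,cv2.COLOR_RGB2GRAY)
h=np.array([.6216,.0278]);ex=np.array([.998,-.059]);ey=np.array([.059,.998])
m=(g<24).astype(np.uint8);k=np.zeros_like(m);k[100:140,303:332]=1;m*=k
for q in cv2.findContours(m,cv2.RETR_EXTERNAL,cv2.CHAIN_APPROX_NONE)[0]:
    if cv2.contourArea(q)>20:
        d=np.array(rect(c,q,.23)[0])/1000-h;print("crank",cv2.boundingRect(q),d@ex,d@ey)
for n,I,C in(("top",im,c),("w",w,cw)):
    mm,q=hsv(I,(108,120,40),(125,255,255),amin=50)
    for k in q[:3]: print(n,cv2.boundingRect(k),rect(C,k,.04))
g=cv2.cvtColor(w,cv2.COLOR_RGB2GRAY)
x0,y0,ww,hh=cv2.boundingRect(q[0])
for r in cv2.resize(g[:260,max(0,x0-10):640],None,fx=.33,fy=.25,interpolation=cv2.INTER_AREA): print("".join(" .:-=+*#%@"[min(9,int(v)//26)] for v in r))
E
```

```text
45.7 [0.4061 0.1298 0.3569] [ 0.3952 -0.8919 -0.2016]
crank (311, 108, 21, 7) 0.07871642438354484 0.10748533342285156
top (360, 139, 47, 68) ((583.7349853515625, -63.233360290527344), (129.3979949951172, 217.7348175048828), 84.30376434326172)
top (308, 140, 37, 32) ((635.1456298828125, 112.19658660888672), (108.46989440917969, 95.13504791259766), 89.1767349243164)
top (539, 70, 42, 28) ((877.64111328125, -616.9552612304688), (88.9391860961914, 125.69921112060547), 0.46829381585121155)
w (277, 0, 123, 100) ((548.1181030273438, 90.98155975341797), (127.26746368408203, 155.00384521484375), 1.4266536235809326)
w (437, 0, 77, 87) ((544.5260620117188, -89.71955871582031), (82.26219940185547, 129.6608123779297), 72.95661163330078)
w (380, 41, 26, 17) ((542.8694458007812, 19.7221736907959), (35.84185028076172, 18.6047306060791), 77.95179748535156)
+++--:-::::::::::---------:::::::::::::::==*+:::::::::::::-==+*-::::::::::......::---------------------=+=+++++++++++++++++
+++=-:.:.::::::::------------------------==*+-::::----::::-==+*-:::::::.........::-------=-------------+=+++++++++++++==+==

[... 7111 characters left out ...]
++++++++++++++++++++++++++++++++++++++++++++++++++++++++++++++++++++++++++++++++
------==+++++++++++++++++++++++++++++++++++++++++++++++++++++++++++++++++++++++++++++++++++++++++++++++++++++++++++++++++++
---:.=++++++++++++++++++++++:.---++++++++++++++++++++++++++++++++++++++++++++++++++++++++++++++++++++++++++++++++++++++++++
---. +++++++++++++++++++++++. ---=+++++++++++++++++++++++++++++++++++++++++++++++++++++++++++++++++++++++++++++++++++++++++
--:  +++++++++++++++++++++++. :---===++++++++++++++++++++++++++++++++++++++++++++++++++++++++++++++++++++++++++++++++++++++
--.  =++++++++++++++++++++++  .---:  .=++++++++++++++++++++++++++++++++++++++++++++++++++++++++++++++++++++++++++++++++++++
```

drive_tool(increments=[[[0.04,0.007,0,0,0,0.03,0.4],[0.045,0.008,0,0,0,0.03,0.4],[0.045,0.007,0,0,0,0.036,0.4],[0.042,0.007,-0.02,0,0,0,0.4],[0,0,-0.06,0,0,0,0.4],[0,0,-0.06,0,0,0,0.4],[0,0,-0.06,0,0,0,0.4],[0,0,0,0,0,0,0.4]]])

```text
time: 46.8
tool_pos: [0.5754, 0.158, 0.1493]
orientation: [[0.999, 0.031, -0.011], [0.031, -1.0, 0.0], [-0.011, -0.001, -1.0]]
ft_force: [-0.4, 0.7, 0.6]
width: 0.401
finger_force: 0.0
```

```bash
python3 - <<'E'
from h import *
np.set_printoptions(precision=4,suppress=True,linewidth=150)
s=env.state();print(s["time"],s["tool_pos"],s["orientation"][0])
w,c=cam("wrist")
mm,q=hsv(w,(105,110,30),(128,255,255),amin=50)
print(proj(c,[(.6,.16,.075),(.555,.16,.075)]))
for k in q[:3]: print(cv2.boundingRect(k))
P=q[0].reshape(-1,2)
for p in P[P[:,0]<P[:,0].min()+6][::6]: print(p,ray(c,[p],.075)[0][:2])
for y in range(0,260,20):
    xs=np.flatnonzero(mm[y]); print(y,xs.min() if len(xs) else None, end=" | ")
E
```

```text
46.8 [0.5754 0.158  0.1493] [ 0.9994  0.0315 -0.0112]
[[315.5211 174.7096]
 [313.6701 233.8875]]
(306, 53, 204, 238)
[311 148] [0.6185 0.1636]
[308 153] [0.615  0.1656]
[307 159] [0.6109 0.1662]
[307 165] [0.6067 0.1661]
[306 171] [0.6024 0.1667]
[306 177] [0.5982 0.1666]
[306 183] [0.5938 0.1665]
[306 189] [0.5894 0.1664]
[306 195] [0.585  0.1663]
[306 201] [0.5805 0.1662]
[307 207] [0.576  0.1654]
[307 213] [0.5714 0.1653]
[307 219] [0.5667 0.1652]
[307 225] [0.562  0.1651]
[311 229] [0.5589 0.1621]
0 None | 20 None | 40 None | 60 320 | 80 320 | 100 320 | 120 320 | 140 320 | 160 307 | 180 306 | 200 306 | 220 307 | 240 319 |
```

drive_tool(increments=[[[0.009,0.003,-0.02,0,0,0,0.4],[0,0,-0.05,0,0,0,0.4],[0,0,-0.026,0,0,0,0.4],[0,0,0,0,0,0,0.4],[0,0,0,0,0,0,0],[0,0,0,0,0,0,0],[0,0,0,0,0,0,0],[0,0,0,0,0,0,0]]], force=70)

```text
time: 47.85
tool_pos: [0.5907, 0.1614, 0.0634]
orientation: [[0.999, 0.032, 0.007], [0.032, -0.999, 0.001], [0.007, -0.001, -1.0]]
ft_force: [0.4, -1.1, 6.7]
width: 0.089
finger_force: 69.7
```

drive_tool(increments=[[[0,0,0,0,0,0,0.3],[0,0,0,0,0,0,0.3],[-0.005,0,-0.012,0,0,0,0.3],[0,0,0,0,0,0,0.3],[0,0,0,0,0,0,0],[0,0,0,0,0,0,0],[0,0,0,0,0,0,0],[0,0,0,0,0,0,0]]])

```text
time: 48.85
tool_pos: [0.5823, 0.1612, 0.0471]
orientation: [[0.999, 0.032, -0.0], [0.032, -0.999, 0.001], [-0.0, -0.001, -1.0]]
ft_force: [0.3, -1.3, -2.8]
width: 0.108
finger_force: 69.0
```

drive_tool(increments=[[[0,0.007,0,0,0,0,0],[0.001,0.015,0,0,0,0,0],[0.001,0.02,0,0,0,0,0],[0.001,0.02,0,0,0,0,0],[0.001,0.02,0,0,0,0,0],[0.002,0.02,0,0,0,0,0],[0.002,0.02,0,0,0,0,0],[0.001,0.02,0,0,0,0,0],[0.001,0.02,0,0,0,0,0],[0.001,0.02,0,0,0,0,0],[0.001,0.015,0,0,0,0,0],[0,0.008,0,0,0,0,0]]])

```text
time: 50.35
tool_pos: [0.5946, 0.3673, 0.0475]
orientation: [[0.999, 0.032, 0.001], [0.032, -0.999, 0.001], [0.001, -0.001, -1.0]]
ft_force: [0.1, -2.0, -4.2]
width: 0.103
finger_force: 68.7
```

drive_tool(increments=[[[0,0,0,0,0,0,0],[0,0,0,0,0,0,0.3],[0,0,0,0,0,0,0.3],[0,0,0,0,0,0,0.3],[0,0,0.05,0,0,0,0.3],[0,0,0.06,0,0,0,0.3],[0,0,0.06,0,0,0,0.3],[-0.05,-0.03,0.06,0,0,0,0.3],[-0.06,-0.03,0.06,0,0,0,0.3],[-0.06,-0.03,0.03,0,0,0,0.3],[-0.06,-0.03,0,0,0,0,0.3],[-0.05,-0.03,0,0,0,0,0.3]]])

```text
time: 51.85
tool_pos: [0.3571, 0.2388, 0.3302]
orientation: [[0.999, 0.032, 0.003], [0.032, -0.999, 0.001], [0.003, -0.001, -1.0]]
ft_force: [-0.0, -0.7, 0.9]
width: 0.297
finger_force: 0.0
```

```bash
python3 - <<'E'
from h import *
np.set_printoptions(precision=4,suppress=True,linewidth=150)
s=env.state();print(s["time"],s["tool_pos"])
im,c=cam("top");np.save("top11.npy",im)
w,cw=cam("wrist");np.save("w11.npy",w)
mm,q=hsv(im,(108,120,40),(125,255,255),(200,100,400,230),50)
for k in q[:3]: print(cv2.boundingRect(k),rect(c,k,.04))
g=cv2.cvtColor(im,cv2.COLOR_RGB2GRAY)
h=np.array([.6216,.0278]);ex=np.array([.998,-.059]);ey=np.array([.059,.998])
m=(g<24).astype(np.uint8);k=np.zeros_like(m);k[100:140,303:332]=1;m*=k
for p in cv2.findContours(m,cv2.RETR_EXTERNAL,cv2.CHAIN_APPROX_NONE)[0]:
    if cv2.contourArea(p)>20:
        d=np.array(rect(c,p,.23)[0])/1000-h;print("crank",cv2.boundingRect(p),d@ex,d@ey)
m=cv2.HoughCircles(g[200:290,400:520],cv2.HOUGH_GRADIENT,1,50,param1=100,param2=15,minRadius=18,maxRadius=24)
if m is not None: print("cup",ray(c,[(m[0,0,0]+400,m[0,0,1]+200)],.05))
for r in g[118:216,232:405]: print("".join(" .:-=+*#%@"[min(9,int(v)//26)] for v in r))
E
```

```text
51.85 [0.3571 0.2388 0.3302]
(238, 134, 99, 68) ((595.630615234375, 229.55783081054688), (206.1257781982422, 293.4154357910156), 2.0107388496398926)
crank (311, 108, 21, 7) 0.07879520677795405 0.10757750801391602
cup [[ 0.3727 -0.2674  0.05  ]]
===========================================----===========================----======================-:-====-==============*######*####*==============----::::::::::::::::::::
===================================================================================================--:-==++============-==*###########*=================-::::::::::::::::::::
=================================================================================================-==-:-=+++**++*++++++++=+****##*#####+--===============-::::-------------:::
===============================================================================================-::-=-::-+*+++*+***+****+++************+=================-::::-============-::
================================================================================================-:-=::.-++=:----=======+++++********++***++++++++++++==+=-:::-=
[... 15496 characters left out ...]
====
**************#***#**####*#####*#############*=:+#######*-...  .:-:::::::.::::.:::-==============================================================-===========================
****************#*##*##*#####################*+:=#######*=:. .. .:::::::::::::::::-==========================================================================================
+*******#***#*#*#####*########################*:-*####*#*+:...  .::::::::::::::::.-==========================================================================================
+#*****#*#*###**##############################*-:+###****+-....  .::::.:::::::::::-==========================================================================================
```

```bash
python3 - <<'E'
from h import *
for n in("top0.npy","top11.npy"):
    g=cv2.cvtColor(np.load(n),cv2.COLOR_RGB2GRAY)[232:254,447:470]
    print(n,g.max(),g.std(),(g>170).sum())
a,c=cam("scene");g=cv2.cvtColor(a,cv2.COLOR_RGB2GRAY)
for p in proj(c,[(.3745,-.277,.015),(.6,.23,.02)]): print(p)
u,v=proj(c,[(.3745,-.277,.015)])[0].astype(int)
b=cv2.cvtColor(np.load("scene0.npy"),cv2.COLOR_RGB2GRAY)
for G in(b,g): k=G[v-8:v+6,u-10:u+10];print(k.max(),k.std())
w=np.load("w11.npy");cw=cam("wrist")[1]
# tray rectified from the wrist view
X,Y=np.meshgrid(np.arange(.69,.48,-.005),np.arange(.36,.09,-.0025),indexing="ij")
P=proj(cw,np.c_[X.ravel(),Y.ravel(),np.full(X.size,.015)]).reshape(*X.shape,2).astype(np.float32)
r=cv2.remap(cv2.cvtColor(w,cv2.COLOR_RGB2HSV)[...,1],P[...,0],P[...,1],cv2.INTER_LINEAR,borderValue=255)
for q in r: print("".join("#" if v<70 else ("+" if v<120 else ".") for v in q))
E
```

```text
top0.npy 210 38.350836278815855 99
top11.npy 178 29.163978788339836 2
[258.18909024 168.99744821]
[295.62119834 281.57573497]
178 21.555540210709406
174 22.555666965197414
............................................................................................................
............................................................................................................
............................................................................................................
............................................................................................................
............................................................................................................
............................................................................................................
............................................................................................................
............................................................................................................
........................................................
[... 2949 characters left out ...]
..............................................
.........................................................................................................+##
........................................+++++++++###########################################################
############################################################################################################
############################################################################################################
###################################################################+++++....................................
#####################++++...................................................................................
```

drive_tool(increments=[[[0,-0.06,0.02,0,0,0,0.3],[0,-0.06,0,0,0,0,0.3],[0,-0.06,0,0,0,0,0.3],[0,-0.06,0,0,0,0,0.3],[0,0,0,0,0,0,0.3]]])

```text
time: 52.68
tool_pos: [0.3598, -0.0039, 0.3497]
orientation: [[1.0, 0.022, 0.001], [0.022, -1.0, 0.0], [0.001, -0.0, -1.0]]
ft_force: [-0.4, 1.2, 0.2]
width: 0.298
finger_force: 0.0
```

```bash
python3 - <<'E'
from h import *
im,c=cam("top")
S=cv2.cvtColor(im,cv2.COLOR_RGB2HSV)[...,1]
sub=cv2.resize(S[150:208,255:335],None,fx=2,fy=1)
for q in sub: print("".join("#" if v<70 else ("+" if v<120 else ".") for v in q))
d=cv2.absdiff(im,np.load("top0.npy")).max(2)
m,q=hsv(im,(0,0,185),(180,50,255),(225,100,500,290),6)
for k in q: print(cv2.contourArea(k),cv2.boundingRect(k))
E
```

```text
............................................................................................................................................................####
............................................................................................................................................................####
............................................................................................................................................................+###
............................................................................................................................................................####
............................................................................................................................................................####
............................................................................................................................................................####
......................................................................................................................................
[... 7867 characters left out ...]
################################################
##############################################################################################################################++++++++++++++++++................
################################################################++++++++++++++++++++............................................................................
772.5 (375, 205, 49, 36)
204.5 (355, 100, 12, 21)
169.5 (335, 221, 16, 15)
127.0 (419, 219, 15, 26)
118.0 (364, 198, 13, 26)
84.5 (404, 260, 11, 18)
81.0 (350, 240, 12, 18)
57.0 (339, 277, 10, 13)
57.0 (308, 169, 9, 14)
31.0 (267, 173, 11, 7)
18.0 (296, 177, 8, 6)
15.5 (297, 158, 6, 9)
13.0 (304, 167, 6, 5)
7.5 (281, 172, 7, 4)
```

```bash
python3 -c "
from bench import env
print(env.sign_off())"
```

```text
the job is handed in; nothing more can be done
None
```

The job is handed in, with no verdict returned: the last images show three long and six short inserts in the tray, the tray within about 5 mm of the bay's middle, the floor shut with the crank holding at its shut position, and the empty cup back on its pad.

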